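# Clamp the loose end piece back on a shoe-display riser

## Task

The end piece has come off the wooden shoe-display riser that sits in the F-clamp: stand it upright on the clamping board against the riser's free end, square and flush with the riser's sides. Then push the clamp's sliding jaw up until its pad meets the piece and the jaw cocks and bites on the bar, and wind the T-handle clockwise about one full turn more, so that the joint is held tight. Do not knock the piece over, and leave the riser and everything else on the counter where they stand.

Things in the scene. Friction and masses are not known exactly. Their poses are not given: they have to be found in the camera images.
- clamp: Steel F-clamp lying flat in two saddles on a plywood board, fixed; place and yaw vary. Origin: at counter height below the bar's centre line; +y along the bar from sliding jaw to fixed jaw, jaws reach to -x, z up. Board x -138..38, y -223..153, 15 mm thick. Bar 25 (x) x 9 (z) mm, y -225..130, centre 72 mm up. Screw axis: parallel to the bar at x -85 mm, 72 mm up. Fixed jaw's face at y 110 mm.
- clamp_seat (a point): Point on top of the board (15 mm above the counter) under the place where the middle of the end piece belongs: clamp x -85, y -2 mm. Axes as the clamp's. The two saddles that carry the bar stand at clamp y 122 and -208 mm, 56 (x) x 22 (y) mm, 84 mm high over their bolts.
- spindle: The screw's steel swivel pad, 26 mm across, with its 14 mm threaded rod behind it. Origin: centre of the pad's flat face, which looks to +y of the clamp; axes as the jaw's. At the start it stands about 40 to 90 mm short of the place where the end piece's outer face will be.
- free_jaw (a joint): Travel of the sliding jaw along the bar towards the fixed jaw, m. Starts between 0 and 0.043; the pad meets a seated end piece at about 0.083 to 0.086 (a few mm more as the jaw cocks). Slides with 2 to 4 N when pushed close to the bar; pushed about 30 mm or more to the side of the bar it cocks and jams without sliding.
- jaw_head (a joint): Tilt (cocking) of the sliding jaw about the vertical, rad. About 0 when it slides free; +0.04 to +0.1 (pad end leaning back from the work) once the pad bears on the work and the jaw has bitten on the bar, where it then holds by itself. One full turn of the handle from there gives 50 to 130 N of clamping force; pushing the jaw alone gives under 20 N. Until it is tight, shoving the handle sideways away from the bar can free the jaw again.
- jaw_push (a point): Middle of the back (-y) face of the raised lug on the sliding jaw's head, right above the bar: a flat steel face 34 mm wide, from the bar's top (77 mm above the counter) to 104 mm; the point is at 92 mm. The head is 48 (x) x 60 (y) mm and 26 mm high, the lug on top of it. Push here towards +y of the clamp with 6 to 15 N. Axes as the jaw's.
- handle (a joint): Turn of the screw's T-handle, rad; grows when wound clockwise seen from the handle end (its top then goes towards the bar, +x of the clamp). Starts between 0 and 3.1: the cross bar is upright at 0 and 3.14, level at 1.57. Pitch 4 mm: a turn moves the pad 4 mm to +y. Turns with 0.12 N m, up to 0.2 when tight, stays where left; stops at 26.
- handle_hub (a point): Centre of the T-handle on the screw axis, 140 mm behind the pad's face (-y), 72 mm above the counter. The cross bar is a steel rod 10 mm thick, 92 mm between the centres of its 13.6 mm end balls, in a hub 24 mm across, turning in the plane square to the screw axis. The point turns with it: z axis along the cross bar, y axis along the screw axis towards the pad.
- end_piece_center (a point): The loose end piece: an upright wooden slab 64 (x) x 24 (y) x 90 (z) mm, 75 to 155 g, same wood as the riser and the same either way round; it starts standing on the counter at one of three places. Point: its centre, 45 mm above its underside; axes along those sizes.
- end_piece: The same end piece; origin at the centre of its underside.
- riser_face (a point): The wooden shoe-display riser: a loose block 64 (x) x 100 (y) mm, 90 mm high at its free end and 76 at its far step, on the board against the fixed jaw (play up to 1 mm). Point: centre of its free end face, which looks to -y, 45 mm above its underside; y axis towards the fixed jaw. A seated end piece has its centre 12 mm in front (-y) of this point.
- riser: The same riser; origin at the centre of its underside.
- glue_bottle: Bystander: white bottle, 56 mm across, 150 mm tall, standing beside the clamping board. Origin at the centre of its underside.
- polish_tin: Bystander: flat round aluminium tin, 74 mm across, 26 mm high, just beyond the bar. Origin at the centre of its underside.
- mug: Bystander: white mug with pens, 80 mm across, 90 mm high (pens to 150 mm), handle to its +y. Origin at the centre of its underside.
- tape_roll: Bystander: roll of clear tape lying flat, 96 mm across, 48 mm high. Origin at the centre of its underside.
- trainer: Bystander: grey trainer, 270 mm long (toe to its -x), 92 mm wide, 95 mm high. Origin at the centre of its underside.
- shoe_brush: Bystander: shoe brush, 150 x 48 x 42 mm, long side along x. Origin at the centre of its underside.
- scanner: Bystander: hand scanner lying down, about 190 x 62 x 50 mm, long side along x. Origin at the centre of its underside.
Not all that is in view belongs to the job. Leave any pink, turquoise or yellow look-alike of the riser alone.

How it is judged:
By the outcome, as a careful person would: the job done as asked, in the order asked, and still so for the second after the job is handed in, with the robot touching nothing.
It also fails if it takes over 72 s, if anything falls off the work surface, if the arm or the gripper's body presses on something with over 40 N, if the wrist force passes 120 N, or if a joint passes its speed limit or range.

## Robot

A 6-joint arm with a two-finger parallel gripper is mounted at the origin on the work surface. World frame = base frame: x ahead of the robot, y to its left, z up, the work surface at z = 0. Lengths are in mm, angles in rad, forces in N, time in s.
With the tool pointing down it reaches from about 325 to 775 mm from the base axis. Payload 5.5 kg.
Tool frame: the origin (TCP) lies at the very end of the fingers, on their centre line; the grasp point (between the pads) lies 19 mm behind it; y points along the fingers, x is the direction in which the jaws open and shut, and the axes are right-handed (so a half turn about y gives the same grasp; the last joint's range is limited). The gripper opens to 85 mm and grips with 20 to 120 N. Pads are 22 mm wide; open, the fingers measure 114 mm over their backs; the gripper's body (76 mm by 85 mm) begins 54 mm behind the grasp point. The pads swing forward as they close: fully open they stand 13 mm farther back than shut.
Start: joints at [-1.328, 0.091, 1.231, -0, 1.82, -0.057], TCP at [177.197, -573.252, 231.275] pointing down, gripper open.
Joint ranges: [-2.87, 2.87], [-0.86, 2.18], [0.17, 2.46], [-1.51, 4.65], [0.06, 2.69], [-2.65, 2.65]. Speed limits (rad/s): [2.57, 2.57, 3.01, 3.14, 3.14, 3.14].

## Interface

Orientations are given as a rotation vector (axis times angle).
In Python, from workcell import ctrl gives the robot as it stands. Calls block until the motion is done:
- ctrl.reach(position, orientation): joint-space move of the TCP to a pose.
- ctrl.movel(position, rotation=None, v=150, f_stop=None): straight line of the TCP; rotation=None keeps the orientation; v is the mean speed in mm/s. With f_stop (N) it stops when the force on the tool has changed by that much, and returns True; else False.
- ctrl.move_j(angles): joint-space move.
- ctrl.command_gripper(opening, grip_force=None): opening from 0.0 (shut) to 1.0 (fully open); grip_force is the grip in N (None keeps the last); returns when the fingers have stopped.
- ctrl.dwell(seconds).
- ctrl.solve_ik(position, orientation): joint angles nearest the present ones, or None.
- ctrl.read_state(): the state.
- ctrl.read_camera(name): name is "side" or "top"; returns the picture (384x512x3 uint8, red, green, blue); there is no depth.
- ctrl.get_calibration(name): a dict with "mtx" (3x3 intrinsics, pixels), "k1" (the pictures are not rectified: a ray, as slopes to the right and down, at radius r is drawn at 1 + k1 r^2 times it, then the intrinsics apply), "R" (3x3) and "t" (3): a world point X has camera coordinates R X + t. Camera axes: x right, y down, z forward; pixel columns grow to the right and rows downward; lengths in mm; the calibration is good to about 2 mm. A picture is of the moment at which its call begins. get_calibration takes no time and is no camera call.
A pose or a line that the arm cannot do raises ctrl.IKError and nothing moves.
- ctrl.close_job(): hands the job in, once; it reports no verdict.
Trained networks look in the newest picture that a camera, given by its name, has taken for a name from the list of things; names that differ only in an ending like _2 or _b are one class to them, and where a whole thing is asked for, a point or a joint stands for the part that bears it (a point fixed in the world has none). Each returns a list of dicts, best first, with "conf" (0 to 1); they miss things now and then, are a little off and sometimes report something else, mostly with a low value. They report only what shows in the picture. A call takes as long as a camera call. They do not tell look-alikes from the thing itself.
- ctrl.find_in(target, camera): "at" ([x, y, z] in mm, in the coordinates of the camera as it stood for that picture, good to about 4 mm: the middle of the surface that is visible of it).
The state is a dict: "time": time; "joint_pos": joint angles; "dq": joint speeds; "tau": joint torques, N m; "tool_pos": TCP position; "orientation": TCP orientation; "ft_force": force on the tool from outside, world axes, zero at the start; "ft_torque": the same for the moment, N m; "opening": opening from 0.0 (shut) to 1.0 (fully open).
Only numpy, scipy, OpenCV 4.12 (cv2) and the standard library are available. Lean on these libraries where they do the work, as an engineer would, in place of code of your own. Each camera call takes 0.05 s, during which the arm holds its last target.

## Working session

There is one attempt and no reset: what is moved stays moved. The work goes in short steps, each a Python script; the robot and the scene stay as the last script left them, time stands still between calls to the robot, and variables do not carry over. Pictures are saved under pics/ and viewed, and the job is handed in when it is done.

```bash
ls; mkdir -p pics
python3 - <<'E'
from workcell import ctrl
import cv2
for n in("top","side"):
    im=ctrl.read_camera(n); cv2.imwrite(f"pics/a_{n}.png",cv2.cvtColor(im,cv2.COLOR_RGB2BGR))
    c=ctrl.get_calibration(n); print(n,c)
    import numpy as np
    for t in ["clamp","spindle","jaw_push","handle_hub","end_piece_center","end_piece","riser_face","riser","clamp_seat","free_jaw","glue_bottle","polish_tin","mug","tape_roll","trainer","shoe_brush","scanner"]:
        for d in ctrl.find_in(t,n)[:3]:
            w=np.array(c["R"]).T@(np.array(d["at"])-np.array(c["t"]))
            print(t,round(d["conf"],2),w.round(1))
print(ctrl.read_state())
E
```

```text
pics
top {'mtx': array([[368.77791008,   0.        , 255.36556217],
       [  0.        , 368.77791008, 192.62488579],
       [  0.        ,   0.        ,   1.        ]]), 'k1': -0.06570011756429148, 'R': array([[-0.00759404, -0.9999098 , -0.01107794],
       [-0.99127684,  0.00898523, -0.13148955],
       [ 0.13157723,  0.00998277, -0.99125566]]), 't': array([   9.8279265 ,  508.30036311, 1224.50158442])}
clamp 0.91 [583.8  53.4  14.2]
spindle 0.51 [524.3 -79.1  81.9]
jaw_push 0.8 [553.6 -32.3  84.5]
end_piece_center 0.78 [ 363.8 -324.2   87.8]
end_piece_center 0.7 [520.9 -99.4  81.9]
end_piece_center 0.42 [559.3 -27.4  84.8]
end_piece 0.68 [ 364.9 -325.9   91.5]
riser_face 0.83 [ 330.8 -172.8   90. ]
riser_face 0.63 [367.3   1.1  90.6]
riser_face 0.62 [564.8 170.2 100.3]
riser 0.79 [318.9 198.9  85.4]
riser 0.75 [367.9   0.8  87.9]
riser 0.7 [ 337.4 -170.6   91.2]
clamp_seat 0.67 [585.2  54.7  13.3]
clamp_seat 0.29 [447.7 112.2 100.3]
free_jaw 0.7 [557.9 -27.3  82.9]
glue_bottle 0.73 [447.9 113.4 102.1]
glue_bottle 0.5 [584.   54.5  16.5]
glue_bottle 0.38 [717.3  11.7  30.2]
polish
[... 1704 characters left out ...]
 426.4  42.2]
scanner 0.86 [ 731.1 -318.9   41.8]
{'time': 1.8, 'joint_pos': array([-1.32769149e+00,  9.10799571e-02,  1.23066930e+00,  1.83845921e-05,
        1.81981969e+00, -5.66948066e-02]), 'dq': array([ 0.00119108,  0.00096442, -0.0010206 ,  0.00108162,  0.00137119,
       -0.000278  ]), 'tau': array([ 1.03056734e-04, -4.58456898e+01, -4.18083608e+01, -1.28204115e-04,
        8.12789549e-04, -1.33083848e-06]), 'tool_pos': array([ 177.20797643, -573.24977388,  231.30457371]), 'orientation': array([-1.33624167,  0.98554165, -0.98559084]), 'ft_force': array([-0.33451434,  0.06391627,  0.45660787]), 'ft_torque': array([-0.00746157,  0.02822152, -0.01033431]), 'opening': 0.9984199979149228}
```

View pics/a_top.png

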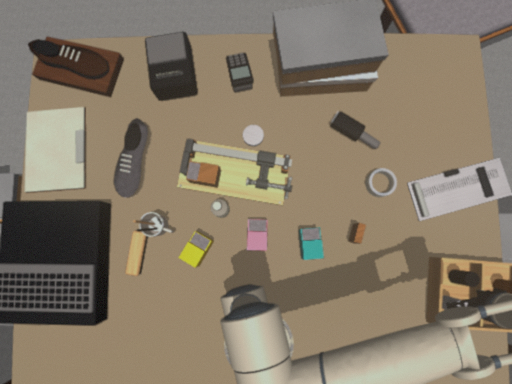

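View pics/a_side.png

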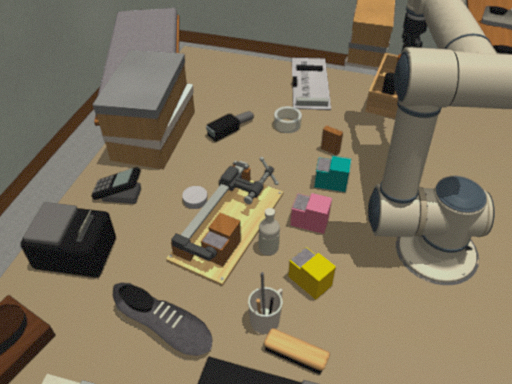

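Top view: the clamp lies at (180–292, 140–200), the loose end piece at (358, 232), and the coloured look-alikes in the row at y≈240. I'll zoom in next.

```bash
cat > h.py <<'E'
import numpy as np, cv2
from workcell import ctrl
def cal(n):
    c=ctrl.get_calibration(n); return np.array(c["mtx"]),c["k1"],np.array(c["R"]),np.array(c["t"])
def proj(n,X):
    K,k,R,t=cal(n); X=np.atleast_2d(X); p=X@R.T+t; s=p[:,:2]/p[:,2:]
    s=s*(1+k*(s**2).sum(1,keepdims=True)); return s@K[:2,:2].T+K[:2,2]
def unproj(n,uv,z):
    K,k,R,t=cal(n); d=(np.array(uv,float)-K[:2,2])/np.array([K[0,0],K[1,1]]); s=d.copy()
    for _ in range(20): s=d/(1+k*(s@s))
    r=R.T@np.array([s[0],s[1],1]); c=-R.T@t
    return c+r*(z-c[2])/r[2]
def img(n): return cv2.cvtColor(ctrl.read_camera(n),cv2.COLOR_RGB2BGR)
def crop(im,x0,y0,x1,y1,f,fn):
    o=cv2.resize(im[y0:y1,x0:x1],None,fx=f,fy=f,interpolation=cv2.INTER_CUBIC)
    for x in range((x0+9)//10*10,x1,10):
        cv2.line(o,(int((x+.5-x0)*f),0),(int((x+.5-x0)*f),4 if x%50 else 12),(255,255,255),1)
        if x%20==0: cv2.putText(o,str(x),(int((x-x0)*f),20),0,.35,(255,255,255),1)
    for y in range((y0+9)//10*10,y1,10):
        cv2.line(o,(0,int((y+.5-y0)*f)),(5,int((y+.5-y0)*f)),(255,255,255),1)
        if y%20==0: cv2.putText(o,str(y),(6,int((y-y0)*f)+4),0,.35,(255,255,255),1)
    cv2.imwrite(fn,o)
E
python3 - <<'E'
from h import *
a=cv2.imread("pics/a_top.png"); crop(a,170,130,300,210,6,"pics/b_top.png")
a=cv2.imread("pics/a_side.png"); crop(a,160,150,290,285,4,"pics/b_side.png")
E
```

```text
(no output)
```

View pics/b_top.png

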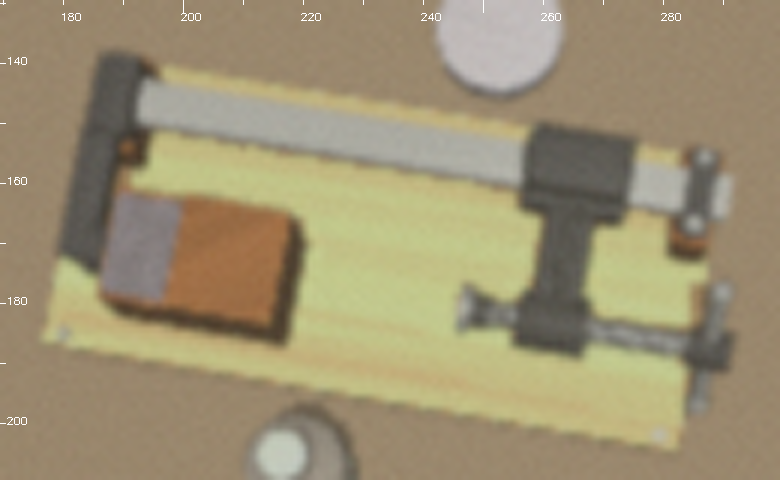

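View pics/b_side.png

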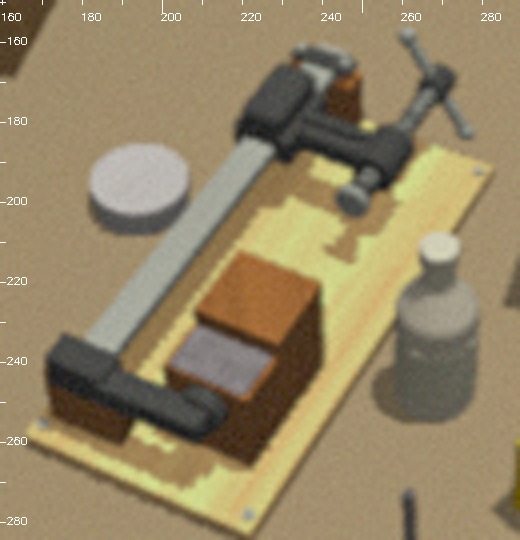

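```bash
cat > fit.py <<'E'
from h import *
from scipy.optimize import least_squares
T=lambda p:[(p[0]+.5)/6-.5+170,(p[1]+.5)/6-.5+130]
S=lambda p:[(p[0]+.5)/4-.5+160,(p[1]+.5)/4-.5+150]
def world(p,P):
    c,s=np.cos(p[2]),np.sin(p[2]); P=np.atleast_2d(P).astype(float)
    return np.c_[p[0]+c*P[:,0]-s*P[:,1],p[1]+s*P[:,0]+c*P[:,1],P[:,2]]
def fit(obs,p0):
    def f(p): return np.concatenate([(proj(n,world(p,P))[0]-uv) for n,uv,P in obs])
    r=least_squares(f,p0,loss='soft_l1'); return r.x,f(r.x).reshape(-1,2)
if __name__=="__main__":
    obs=[("top",T((42,341)),(-138,153,15)),("top",T((680,449)),(-138,-223,15)),
    ("top",T((732,176)),(12.5,-225,76.5)),("top",T((730,218)),(-12.5,-225,76.5)),
    ("side",S((492,172)),(-138,-223,15)),("side",S((248,537)),(-138,153,15)),("side",S((27,432)),(38,153,15))]
    p,e=fit(obs,[600,60,-.15]); print("clamp",p.round(3)); print(e.round(1))
    for n in("top","side"):
        q,e=fit([o for o in obs if o[0]==n],p); print(n,q.round(3))
    r0=list(world(p,(-85,10,15))[0][:2])+[p[2]]
    ob=[("top",T((296,213)),(32,0,105)),("top",T((272,323)),(-32,0,105)),("top",T((122,195)),(32,100,91)),("top",T((103,297)),(-32,100,91)),
    ("side",S((240,250)),(32,0,105)),("side",S((322,287)),(-32,0,105)),("side",S((250,465)),(-32,100,15)),("side",S((322,360)),(-32,0,15))]
    q,e=fit(ob,r0); print("riserface",q.round(3)); print(e.round(1))
    for n in("top","side"):
        qq,_=fit([o for o in ob if o[0]==n],q); print(n,qq.round(3))
    # overlay
    for n,fn in(("top","pics/a_top.png"),("side","pics/a_side.png")):
        f=6 if n=="top" else 4; x0,y0,x1,y1=(170,130,300,210) if n=="top" else (160,150,290,285)
        o=cv2.resize(cv2.imread(fn)[y0:y1,x0:x1],None,fx=f,fy=f,interpolation=cv2.INTER_CUBIC)
        def dr(pp,L,c):
            uv=(proj(n,world(pp,L))-[x0,y0]+.5)*f-.5
            cv2.polylines(o,[np.round(uv*8).astype(np.int32)],True,c,1,cv2.LINE_AA,3)
        dr(p,[(-138,-223,15),(-138,153,15),(38,153,15),(38,-223,15)],(0,0,255))
        dr(p,[(-12.5,-225,76.5),(-12.5,110,76.5),(12.5,110,76.5),(12.5,-225,76.5)],(255,0,0))
        dr(q,[(-32,0,105),(32,0,105),(32,50,105),(-32,50,105)],(0,255,0))
        dr(q,[(-32,0,15),(-32,100,15),(-32,100,91),(-32,0,105)],(0,255,0))
        cv2.imwrite(f"pics/c_{n}.png",o)
E
python3 fit.py
python3 - <<'E'
from h import *
a=cv2.imread("pics/a_top.png"); crop(a,335,205,385,255,10,"pics/e_top.png")
a=cv2.imread("pics/a_side.png"); crop(a,310,115,360,165,10,"pics/e_side.png")
E
```

```text
clamp [ 6.43801e+02  1.06252e+02 -1.81000e-01]
[[-0.3 -0.1]
 [-0.2  0.3]
 [ 0.2 -0.2]
 [-0.6  0. ]
 [ 0.9 -1.8]
 [ 0.4 -0.6]
 [-1.3  0.5]]
top [ 6.43675e+02  1.05669e+02 -1.79000e-01]
side [ 6.43071e+02  1.07302e+02 -1.86000e-01]
riserface [ 5.62137e+02  1.28831e+02 -1.86000e-01]
[[-0.  -1. ]
 [ 0.2 -0.2]
 [-0.1 -2.2]
 [-0.9 -0.5]
 [-0.1 -0.9]
 [ 0.5 -1.9]
 [ 1.1  1.4]
 [ 1.2  1.5]]
top [ 5.59824e+02  1.28044e+02 -1.74000e-01]
side [ 5.63370e+02  1.28557e+02 -2.06000e-01]
```

View pics/e_top.png

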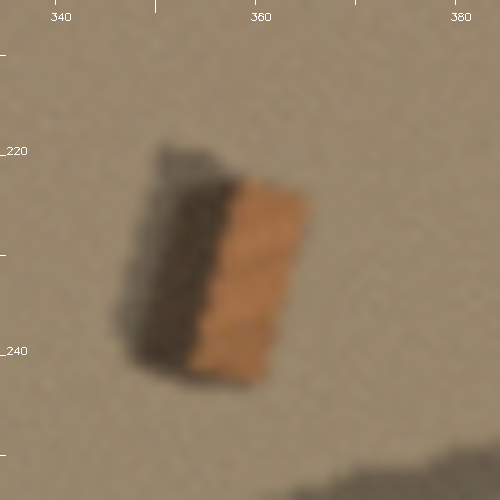

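View pics/e_side.png

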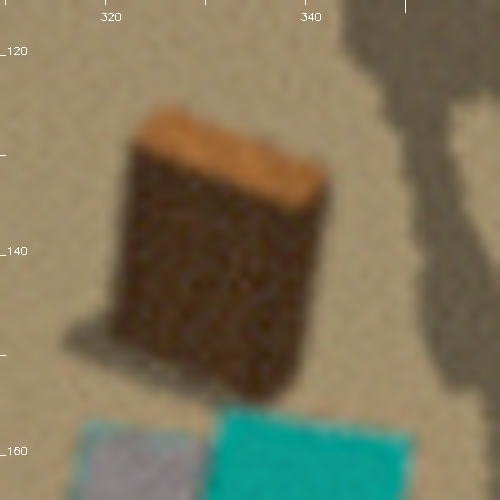

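View pics/c_top.png

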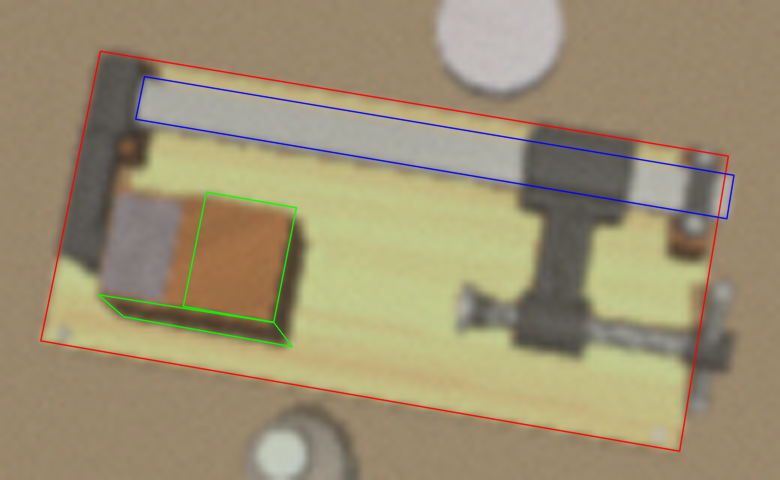

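View pics/c_side.png

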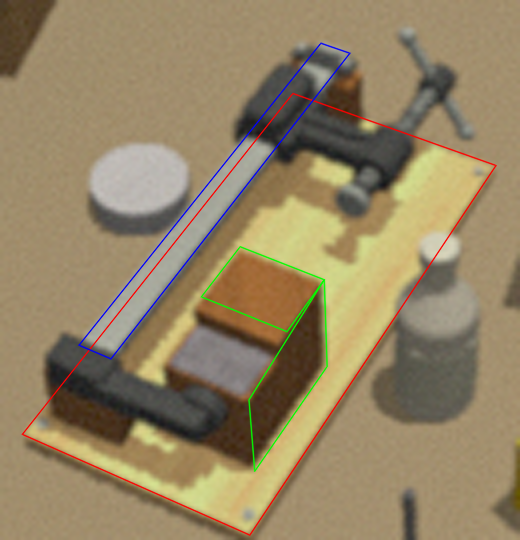

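Both fits land within a couple of pixels: the clamp is at about (643.8, 106, yaw −0.18) and the riser matches it. The loose piece's top face is at (353–366, 222–243) in the top view. Next I'll fit the piece, the jaw and the handle.

```bash
cat > s2.py <<'E'
from fit import *
C=np.array([643.7,105.9,-.180])
def toclamp(P):
    c,s=np.cos(C[2]),np.sin(C[2]); d=np.asarray(P)[:2]-C[:2]; return np.array([c*d[0]+s*d[1],-s*d[0]+c*d[1],P[2]])
E
python3 - <<'E'
from s2 import *
t=lambda x,y:[(x+.5)/10-.5+335,(y+.5)/10-.5+205]
s=lambda x,y:[(x+.5)/10-.5+310,(y+.5)/10-.5+115]
ob=[("top",t(237,175),(32,12,90)),("top",t(312,197),(32,-12,90)),("top",t(268,383),(-32,-12,90)),("top",t(187,365),(-32,12,90)),
("side",s(135,143),(32,12,90)),("side",s(165,103),(32,-12,90)),("side",s(328,163),(-32,-12,90)),("side",s(298,210),(-32,12,90)),
("side",s(108,335),(32,12,0)),("side",s(262,403),(-32,12,0))]
for sel in(("top","side"),("top",),("side",)):
    p,e=fit([o for o in ob if o[0] in sel],[365,-322,-.2]); print(sel,p.round(3)); print(e.round(1).tolist())
for nm,px,z in [("pad face top",(457,290),72),("pad low",(458,328),72),("padc",(457,309),72),("head R up",(637,140),85),("head R lo",(625,222),85),("head L up",(537,125),85),("head Llo",(520,205),85),("hub",(708,348),72),("rod a",(722,291),72),("rod b",(697,404),72)]:
    print(nm,toclamp(unproj("top",T(px),z)).round(1))
# handle angle fit: unknown hub y and theta
def f(q,cx=-85):
    th,y=q; o=[]
    for sg,tu,su in((1,(722,291),(407,37)),(-1,(697,404),(467,133))):
        P=(-85+sg*46*np.sin(th),y,72+sg*46*np.cos(th))
        o+=list(proj("top",world(C,P))[0]-T(tu))+list(proj("side",world(C,P))[0]-S(su))
    return np.array(o)
for th0 in(.3,.9,1.5,2.2,2.8):
    r=least_squares(f,[th0,-200],loss='soft_l1'); print(r.x.round(3),r.cost.round(2))
print(f(r.x).round(1))
E
```

```text
('top', 'side') [ 3.68714e+02 -3.30649e+02 -3.06000e-01]
[[0.7, -0.3], [0.3, -0.3], [-0.5, 0.2], [0.5, -0.2], [-0.8, -0.5], [-0.3, -0.2], [0.9, 0.7], [0.5, -0.2], [-0.6, 1.5], [0.9, 1.7]]
('top',) [ 3.68226e+02 -3.29885e+02 -2.84000e-01]
[[0.2, -0.1], [-0.1, -0.3], [-0.5, 0.3], [0.4, 0.1]]
('side',) [ 3.69311e+02 -3.33026e+02 -3.48000e-01]
[[-0.8, -1.3], [-0.0, -0.9], [0.7, 0.4], [0.1, -0.5], [-0.6, 0.7], [0.5, 1.4]]
pad face top [-77.  -84.2  72. ]
pad low [-97.9 -88.5  72. ]
padc [-87.5 -86.1  72. ]
head R up [  20.7 -168.5   85. ]
head R lo [ -26.  -169.6   85. ]
head L up [  19.7 -112.5   85. ]
head Llo [ -26.4 -111.    85. ]
hub [ -85.4 -226.4   72. ]
rod a [ -52.6 -229.    72. ]
rod b [-117.2 -225.5   72. ]
[   0.601 -226.997] 0.19
[   0.601 -226.997] 0.19
[   0.601 -226.997] 0.19
[  -5.683 -226.997] 0.19
[   0.601 -226.997] 0.19
[ 0.  -0.2 -0.3 -0.2 -0.1 -0.4 -0.1 -0.2]
```

```bash
cat >> s2.py <<'E'
from scipy.spatial.transform import Rotation as Ro
def down(psi):
    x=np.array([np.cos(psi),np.sin(psi),0]); y=np.array([0,0,-1.]); return Ro.from_matrix(np.c_[x,y,np.cross(x,y)]).as_rotvec()
def st():
    s=ctrl.read_state(); print("t",round(s["time"],2),"pos",s["tool_pos"].round(1),"F",s["ft_force"].round(1),"M",s["ft_torque"].round(2),"op",round(s["opening"],3),"q",s["joint_pos"].round(2)); return s
E
python3 - <<'E'
from s2 import *
s=ctrl.read_state(); print(Ro.from_rotvec(s["orientation"]).as_matrix().round(2))
for psi in(-.295,-.295+np.pi):
    print(psi,ctrl.solve_ik([368.4,-330.2,45],down(psi)))
for psi in(-.18,-.18+np.pi):
    print(psi,ctrl.solve_ik(world(C,(-85,-2,60))[0],down(psi)))
# tilted poses for handle (hub after travel at y~-155)
def tilt(beta,flip,yaw=C[2]):
    # tool y axis: along clamp +y, beta below horizontal
    ey=np.array([-np.sin(yaw),np.cos(yaw),0]); ex=np.array([np.cos(yaw),np.sin(yaw),0])
    y=np.cos(beta)*ey-np.array([0,0,np.sin(beta)]); x=ex*flip
    return Ro.from_matrix(np.c_[x,y,np.cross(x,y)]).as_rotvec()
for b in(30,45,60):
  for fl in(1,-1):
    print(b,fl,[ctrl.solve_ik(world(C,P)[0],tilt(np.radians(b),fl)) is not None for P in((-120,-143,55),(-85,-143,110),(-50,-143,91))], ctrl.solve_ik(world(C,(-85,-143,110))[0],tilt(np.radians(b),fl)))
E
```

```text
[[ 0.3   0.    0.96]
 [-0.96 -0.    0.3 ]
 [ 0.   -1.    0.  ]]
-0.295 [-0.79955135 -0.15019969  1.79859687  0.          1.49319547 -0.50455135]
2.846592653589793 [-0.79955135 -0.15019969  1.79859687  0.          1.49319547  2.6370413 ]
-0.18 [ 1.50296029e-01  5.15093261e-02  1.57637018e+00 -4.44089210e-16
  1.51371314e+00  3.30296029e-01]
2.961592653589793 None
30 1 [True, True, True] [-0.63107518  0.16259629  1.68245205  0.92811216  1.80082652 -0.47392852]
30 -1 [True, False, False] NoneTraceback (most recent call last):
  File "<stdin>", line 15, in <module>
ValueError: time passes only in moves, steps and waits
```

Run:
```python
from s2 import *
o=down(-.295)
ctrl.reach([368.4,-330.2,140],o)
ctrl.movel([368.4,-330.2,45],v=150,f_stop=8)
st()
ctrl.command_gripper(0.0,35); s=st()
im=img("side"); crop(im,290,90,390,165,8,"pics/g_side.png")
```

```text
t 3.81 pos [ 368.7 -330.9   46. ] F [-0.3  0.1  0.5] M [-0.01  0.02  0.04] op 0.994 q [-0.8  -0.15  1.8  -0.    1.49 -0.5 ]
t 4.13 pos [ 369.1 -330.9   46.6] F [ 0.3 -0.7  6.3] M [ 0.06  0.18 -0.03] op 0.746 q [-0.8  -0.15  1.8  -0.    1.49 -0.5 ]
```

View pics/g_side.png

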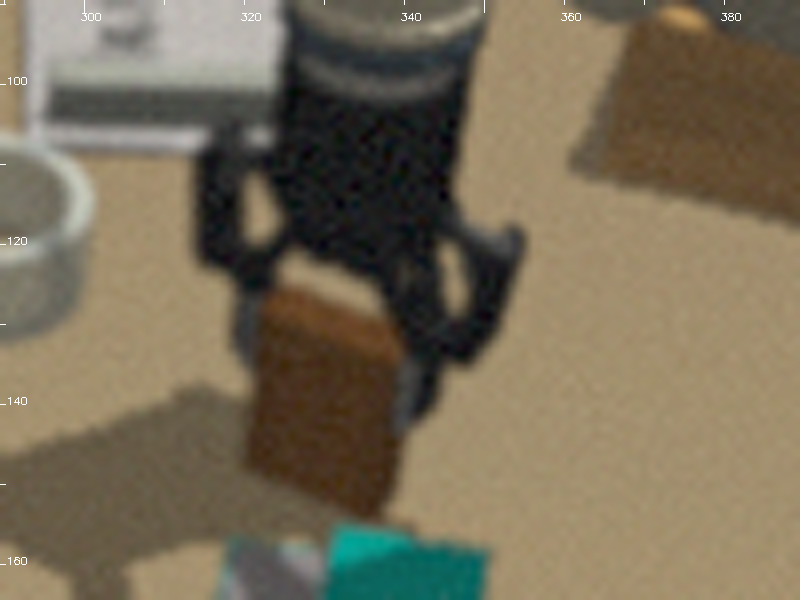

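The side view shows the piece gripped by its 64 mm sides, fingers at (320–345, 115–145). Now I'll carry it over to the clamp.

Run:
```python
from s2 import *
p=ctrl.read_state()["tool_pos"]
ctrl.movel([p[0],p[1],190],v=250); st()
ctrl.reach(world(C,(-85,-30,190))[0],down(-.18))
ctrl.movel(world(C,(-85,-22,64))[0],v=150,f_stop=8); st()
for n in("top","side"):
    im=img(n); cv2.imwrite(f"pics/d_{n}.png",im)
crop(cv2.imread("pics/d_top.png"),170,130,300,210,6,"pics/d1.png")
crop(cv2.imread("pics/d_side.png"),180,140,280,260,5,"pics/d2.png")
```

```text
t 4.92 pos [ 368.7 -330.5  188. ] F [-0.3 -0.3 -1.8] M [-0.01  0.    0.06] op 0.743 q [-0.8  -0.19  1.58 -0.    1.76 -0.5 ]
t 7.45 pos [554.3  98.9  61.7] F [-0.9 -0.4  4.8] M [-0.08 -0.06 -0.01] op 0.741 q [0.12 0.03 1.59 0.   1.52 0.3 ]
```

View pics/d1.png

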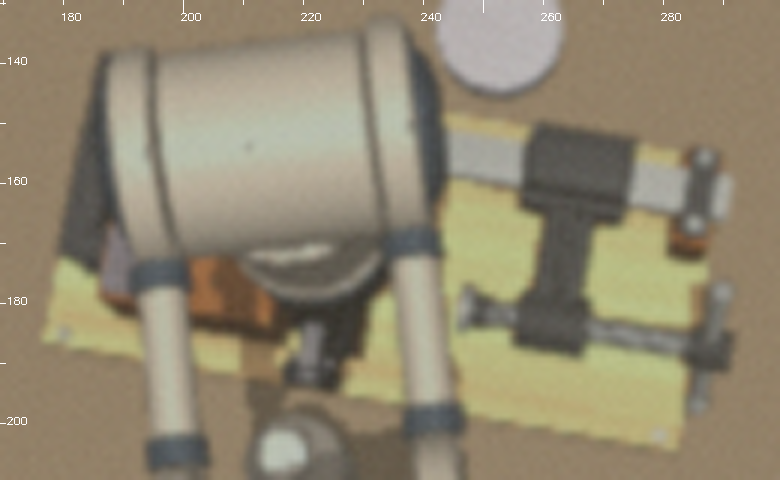

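View pics/d2.png

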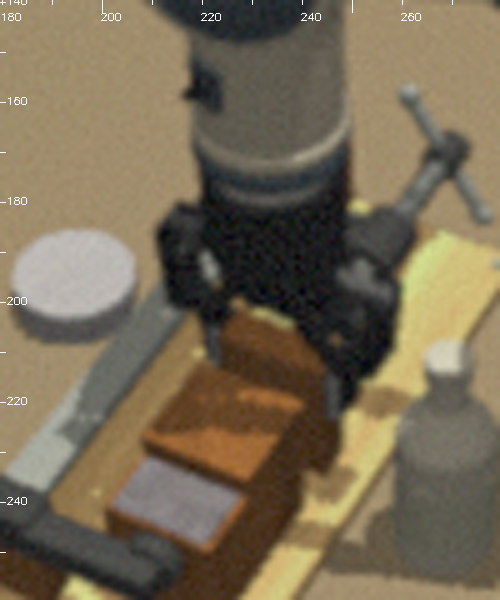

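The piece is upright just in front of the riser and clear of the jaw. It is at (225–345, 300–400) in the side crop. I'll move it gently up to contact.

Run:
```python
from s2 import *
p=ctrl.read_state()["tool_pos"]
u=world(C,(0,1,0))[0]-world(C,(0,0,0))[0]
ctrl.movel([p[0],p[1],p[2]+1],v=50); s0=st()
p=s0["tool_pos"]
print(ctrl.movel(p+u*28,v=25,f_stop=3)); s=st(); print(toclamp(s["tool_pos"]))
im=img("side"); cv2.imwrite("pics/f_side.png",im); crop(im,190,190,260,270,8,"pics/f1.png")
im=img("top"); cv2.imwrite("pics/f_top.png",im); crop(im,170,130,260,210,7,"pics/f2.png")
```

```text
t 7.8 pos [554.2  98.8  62.5] F [-0.1 -0.3 -1.1] M [-0.03  0.02 -0.02] op 0.745 q [0.12 0.03 1.59 0.   1.53 0.3 ]
True
t 8.62 pos [557.8 119.6  61.8] F [ 0.2 -0.8  4.1] M [-0.19 -0.48 -0.02] op 0.742 q [ 0.15  0.05  1.57 -0.    1.53  0.33]
[-86.97845083  -1.89778224  61.82718488]
```

View pics/f1.png

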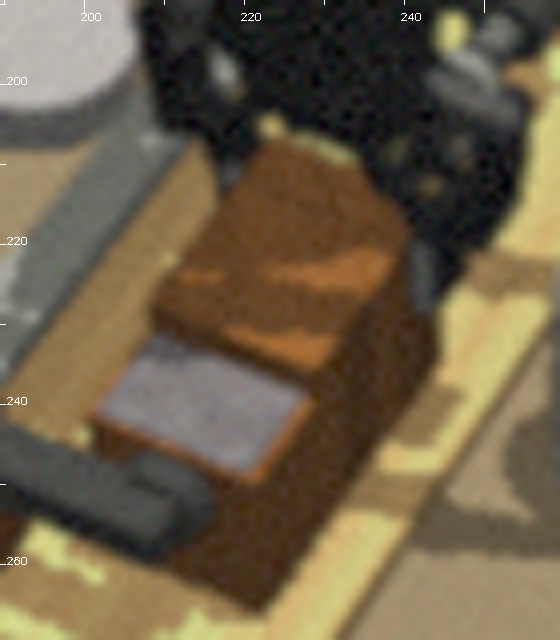

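View pics/f2.png

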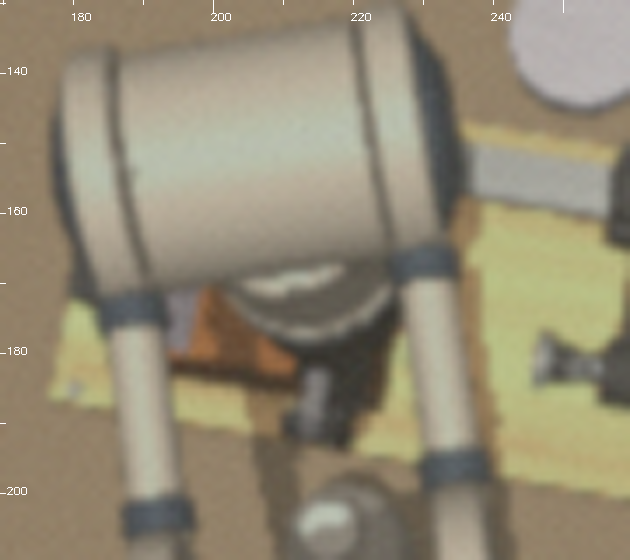

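Run:
```python
from s2 import *
u=world(C,(0,1,0))[0]-world(C,(0,0,0))[0]
p=ctrl.read_state()["tool_pos"]
ctrl.movel([p[0],p[1],p[2]+1.5],v=50); s0=st()
p=s0["tool_pos"]
print(ctrl.movel(p+u*8,v=20,f_stop=3)); s=st(); print(toclamp(s["tool_pos"]))
```

```text
t 8.97 pos [557.6 119.6  63. ] F [ 0.5  0.1 -0.6] M [0.03 0.01 0.02] op 0.747 q [ 0.15  0.06  1.57 -0.    1.53  0.33]
True
t 9.18 pos [557.1 119.6  62.1] F [ 0.2  0.2 -0.9] M [0.   0.02 0.04] op 0.746 q [ 0.15  0.06  1.57 -0.    1.53  0.33]
[-87.65091545  -1.97870473  62.14724243]
```

Run:
```python
from s2 import *
p=world(C,(-85.5,-3,63.5))[0]
ctrl.movel(p,v=40); ctrl.dwell(.2); s=st(); print(p,toclamp(s["tool_pos"]))
p=world(C,(-85.5,6,63.5))[0]
print(ctrl.movel(p,v=15,f_stop=5)); s=st(); print(toclamp(s["tool_pos"]))
ctrl.dwell(.2); s=st(); print(toclamp(s["tool_pos"]))
```

```text
t 9.62 pos [558.9 118.3  63.3] F [-1.2  0.5  0.1] M [ 0.03 -0.05 -0.01] op 0.743 q [ 0.15  0.06  1.56 -0.    1.53  0.33]
[559.04427555 118.25549745  63.5       ] [-85.62406433  -3.0116526   63.28662047]
True
t 9.92 pos [558.8 119.3  62.6] F [-0.4  0.4 -1.2] M [-0.    0.02  0.03] op 0.744 q [ 0.15  0.06  1.56 -0.    1.54  0.33]
[-85.95929189  -2.05455499  62.64493566]
t 10.12 pos [558.5 119.3  62.1] F [-0.3  0.6 -0.2] M [ 0.1  -0.08 -0.  ] op 0.743 q [ 0.15  0.06  1.56 -0.    1.54  0.33]
[-86.22029922  -2.10382444  62.12833137]
```

Run:
```python
from s2 import *
p=world(C,(-85.5,-2,63))[0]
ctrl.movel(p,v=40)
print(ctrl.movel([p[0],p[1],59.5],v=20,f_stop=6)); st()
ctrl.command_gripper(.92); s=st()
p=ctrl.read_state()["tool_pos"]; 
ctrl.movel([p[0],p[1],200],v=250)
q=ctrl.read_state()["joint_pos"]; q=np.array(q); q[0]-=.75
ctrl.move_j(q); st()
for n in("top","side"):
    im=img(n); cv2.imwrite(f"pics/h_{n}.png",im)
crop(cv2.imread("pics/h_top.png"),175,145,265,205,8,"pics/h1.png")
crop(cv2.imread("pics/h_side.png"),190,190,260,270,7,"pics/h2.png")
```

```text
True
t 10.57 pos [559.3 119.2  62. ] F [-1.6 -0.5  3.8] M [ 0.02  0.09 -0.03] op 0.74 q [ 0.15  0.06  1.56 -0.    1.53  0.33]
t 10.88 pos [558.6 119.1  60.5] F [ 0.5 -0.2  0.1] M [ 0.   -0.03 -0.02] op 0.921 q [ 0.15  0.07  1.56 -0.    1.53  0.33]
t 13.12 pos [ 490.1 -292.4  198.1] F [-0.3  0.3 -0.1] M [ 0.01 -0.   -0.02] op 0.921 q [-0.6   0.03  1.36 -0.    1.78  0.33]
```

View pics/h1.png

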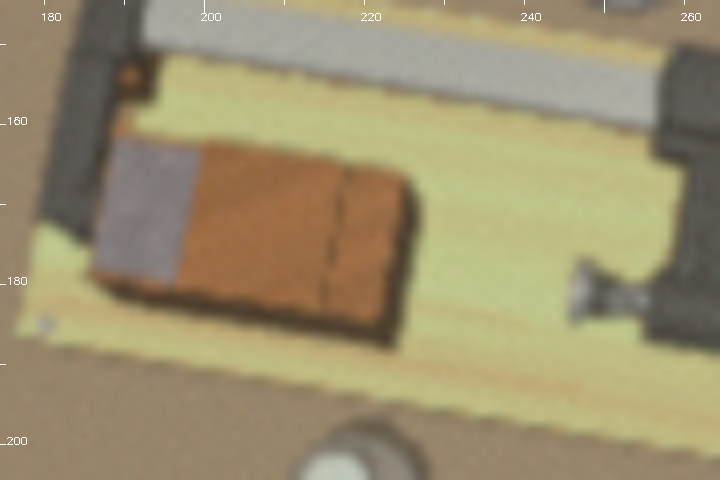

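View pics/h2.png

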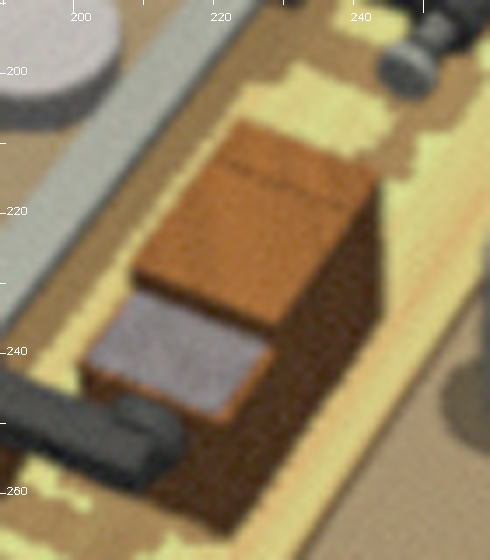

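Both views show the piece standing against the riser, with the joint line at (213–217, 167–187) in the top view. I'll rectify the top plane to measure flushness.

```bash
cat > rect.py <<'E'
from s2 import *
def rect(im,n,z,xr,yr,f=5):
    xs=np.arange(xr[0],xr[1],1/f); ys=np.arange(yr[0],yr[1],1/f)
    Y,X=np.meshgrid(ys,xs)   # rows = x descending up
    P=world(C,np.c_[X.ravel(),Y.ravel(),np.full(X.size,z)])
    uv=proj(n,P).astype(np.float32)
    return cv2.remap(im,uv[:,0].reshape(X.shape),uv[:,1].reshape(X.shape),cv2.INTER_CUBIC),xs,ys
E
cat > meas.py <<'E'
from rect import *
import sys
pre=sys.argv[1]
for n in("top","side"):
    im=cv2.imread(f"pics/{pre}_{n}.png"); o,xs,ys=rect(im,n,105,(-130,-40),(-40,80),5)
    g=o.astype(float); cv2.imwrite(f"pics/{pre}r_{n}.png",o[::-1])
    b=g[...,2]-g[...,0]; r=g[...,1] if 0 else g[...,2]
    for lab,val in(("R",g[...,2]),("R-B",b)):
        out=[]
        for y0 in(-11,-7,-3,13,18,23,28,33):
            m=(ys>y0-2)&(ys<y0+2); pr=cv2.GaussianBlur(val[:,m].mean(1).reshape(1,-1),(0,0),3).ravel()
            d=np.gradient(pr); 
            lo=(xs<-105)&(xs>-128); hi=(xs>-65)&(xs<-42)
            def pk(mask):
                i=np.where(mask)[0][np.argmax(np.abs(d[mask]))]; 
                w=np.abs(d[i-6:i+7]); return (xs[i-6:i+7]*w).sum()/w.sum()
            out.append((y0,round(pk(lo),1),round(pk(hi),1)))
        print(n,lab,out)
E
python3 meas.py h; cd pics; python3 -c "
import cv2
a=cv2.imread('hr_top.png');b=cv2.imread('hr_side.png');import numpy as np
cv2.imwrite('hr.png',cv2.resize(np.hstack([a,b]),None,fx=.66,fy=.66))"
```

```text
top R [(-11, np.float64(-127.8), np.float64(-55.4)), (-7, np.float64(-127.0), np.float64(-53.2)), (-3, np.float64(-127.2), np.float64(-53.4)), (13, np.float64(-127.4), np.float64(-53.2)), (18, np.float64(-127.6), np.float64(-52.8)), (23, np.float64(-127.8), np.float64(-53.6)), (28, np.float64(-127.8), np.float64(-52.2)), (33, np.float64(-127.2), np.float64(-52.8))]
top R-B [(-11, np.float64(-118.8), np.float64(-55.4)), (-7, np.float64(-119.4), np.float64(-55.6)), (-3, np.float64(-117.6), np.float64(-56.4)), (13, np.float64(-118.8), np.float64(-57.4)), (18, np.float64(-117.4), np.float64(-56.4)), (23, np.float64(-117.8), np.float64(-55.4)), (28, np.float64(-118.8), np.float64(-55.0)), (33, np.float64(-119.4), np.float64(-55.8))]
side R [(-11, np.float64(-119.4), np.float64(-47.6)), (-7, np.float64(-120.4), np.float64(-47.6)), (-3, np.float64(-121.6), np.float64(-47.8)), (13, np.float64(-127.9), np.float64(-47.2)), (18, np.float64(-117.4), np.float64(-47.0)), (23, np.float64(-116.8), np.float64(-47.4)), (28, np.float64(-117.2), np.float64(-47.0)), (33, np.float64(-117.0), np.float64(-46.8))]
side R-B [(-11, np.float64(-115.6), np.float64(-49.6)), (-7, np.float64(-116.0), np.float64(-48.2)), (-3, np.float64(-116.2), np.float64(-47.0)), (13, np.float64(-116.0), np.float64(-56.2)), (18, np.float64(-116.2), np.float64(-54.6)), (23, np.float64(-116.6), np.float64(-54.0)), (28, np.float64(-116.8), np.float64(-54.0)), (33, np.float64(-116.6), np.float64(-52.4))]
```

View pics/hr.png

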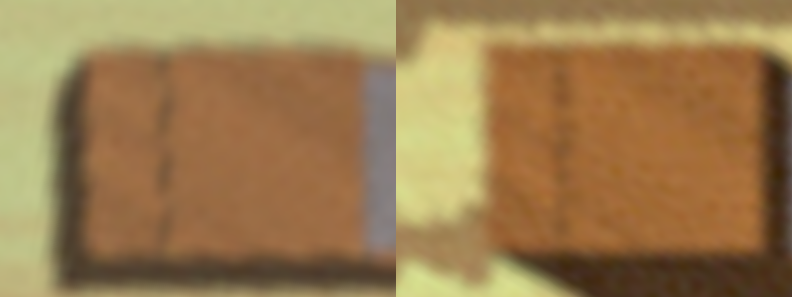

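```bash
cat > meas2.py <<'E'
from rect import *
import sys
def edge(v,xs,a,b):  # half-level crossing between means near a and b
    m=(v[np.argmin(abs(xs-a))]+v[np.argmin(abs(xs-b))])/2
    i0,i1=sorted((np.argmin(abs(xs-a)),np.argmin(abs(xs-b)))); s=v[i0:i1]-m
    k=np.where(s[:-1]*s[1:]<=0)[0]
    return np.nan if len(k)==0 else xs[i0+k[0]]+(xs[1]-xs[0])*s[k[0]]/(s[k[0]]-s[k[0]+1])
for n in("top","side"):
    o,xs,ys=rect(cv2.imread(f"pics/{sys.argv[1]}_{n}.png"),n,105,(-130,-40),(-40,80),5); g=o.astype(float)
    for nm,ch,a,b in(("hi",1,-64,-48),("lo",2,-108,-120.5)):
        e=[]
        for y0 in np.arange(-12,42,3):
            m=abs(ys-y0)<2; e.append(edge(g[:,m,ch].mean(1),xs,a,b))
        e=np.array(e); Y=np.arange(-12,42,3); 
        r=(Y>=12)&np.isfinite(e); k=np.polyfit(Y[r],e[r],1)
        print(n,nm,e.round(1).tolist()); print("  riser slope",k[0].round(3),"piece-riser line",(e-np.polyval(k,Y))[:5].round(2))
E
python3 meas2.py h
```

```text
top hi [-55.9, -55.0, -54.6, -54.3, -54.1, -54.4, -54.8, -55.0, -54.8, -54.0, -53.5, -53.6, -53.9, -54.1, -54.0, -54.0, -53.8, -53.8]
  riser slope 0.012 piece-riser line [-1.52 -0.58 -0.29 -0.01  0.14]
top lo [-117.2, -118.0, -118.0, -117.6, -117.3, -117.4, -117.7, -118.3, -118.6, -117.8, -117.4, -117.3, -117.6, -118.0, -118.2, -117.9, -117.4, -117.1]
  riser slope 0.023 piece-riser line [1.43 0.49 0.43 0.79 1.01]
side hi [-54.1, -54.1, -54.1, -54.5, -54.7, -54.1, -53.9, -54.5, -54.4, -53.9, -54.0, -54.4, -53.7, -53.4, -53.5, -53.8, -54.2, -54.5]
  riser slope 0.004 piece-riser line [-0.04  0.04 -0.06 -0.4  -0.6 ]
side lo [-118.5, -119.4, -120.2, -114.6, -116.0, -116.6, -116.7, -116.7, -116.6, -116.6, -116.8, -116.9, -117.1, -117.2, -117.0, -116.5, -116.6, -116.7]
  riser slope 0.0 piece-riser line [-1.71 -2.64 -3.41  2.23  0.76]
```

The piece is flush to about 0.5 mm on three edges; the fourth is noisy. Next is the jaw push.

Run:
```python
from s2 import *
ctrl.command_gripper(0.0)
ctrl.reach(world(C,(0,-190,150))[0],down(-.18))
ctrl.movel(world(C,(0,-190,90))[0],v=120,f_stop=10); s=st(); print(toclamp(s["tool_pos"]).round(1))
im=img("top"); crop(im,230,130,310,205,8,"pics/j1.png")
r=ctrl.movel(world(C,(0,-125,90))[0],v=40,f_stop=12); s=st(); print(r,toclamp(s["tool_pos"]).round(1))
im=img("side"); crop(im,190,140,280,230,6,"pics/j2.png")
```

```text
t 15.57 pos [609.9 -81.6  90.7] F [ 0.6 -0.   0.9] M [ 0.01 -0.03 -0.04] op -0.001 q [-0.19  0.15  1.42 -0.    1.57 -0.01]
[   0.3 -190.5   90.7]
t 17.39 pos [621.3 -17.1  89.8] F [ 0.1 -0.6  0.3] M [ 0.02  0.05 -0.02] op -0.003 q [-0.08  0.17  1.4   0.    1.58  0.1 ]
False [-1.00e-01 -1.25e+02  8.98e+01]
```

View pics/j1.png

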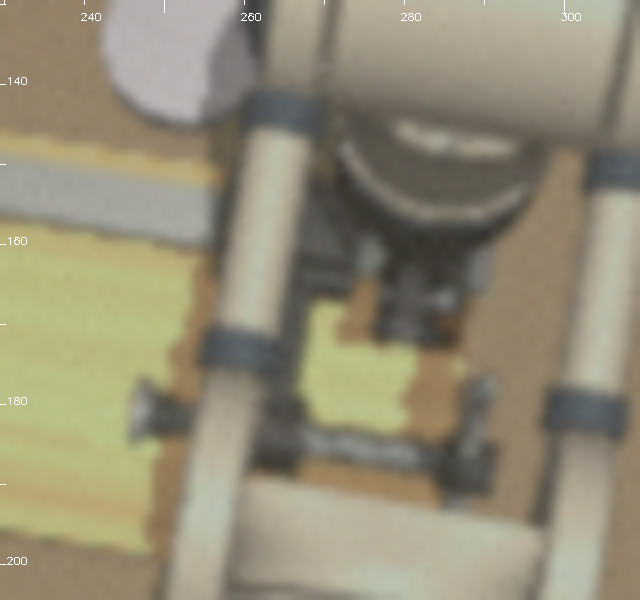

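View pics/j2.png

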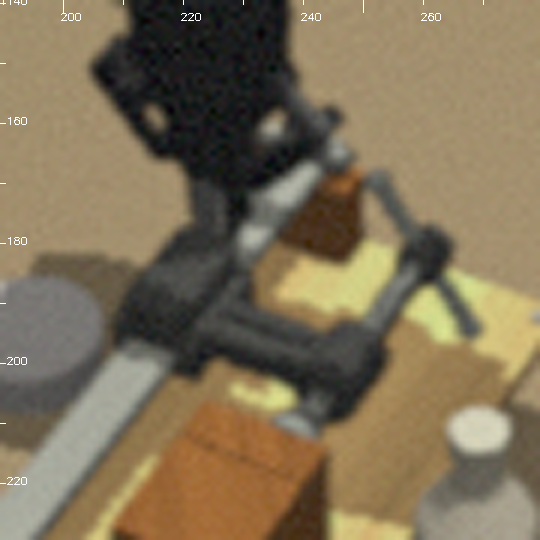

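The finger is on the lug and the pad is now a little short of the piece, at (239, 210). I'll push slowly until it bites.

Run:
```python
from s2 import *
r=ctrl.movel(world(C,(0,-90,90))[0],v=15,f_stop=11); s=st(); print(r,toclamp(s["tool_pos"]).round(1))
im=img("side"); cv2.imwrite("pics/k_side.png",im); crop(im,190,140,280,230,6,"pics/k2.png")
```

```text
t 18.96 pos [625.9   4.5  89.8] F [ 0.6 -1.5  1.1] M [-0.23  0.   -0.02] op -0.004 q [-0.04  0.18  1.39 -0.01  1.58  0.14]
True [   0.6 -103.    89.8]
```

View pics/k2.png

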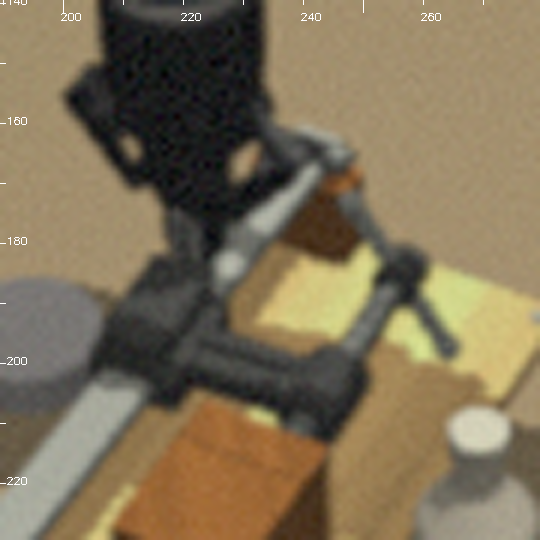

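Run:
```python
from s2 import *
for k in range(2):
    r=ctrl.movel(world(C,(0,-88,90))[0],v=8,f_stop=13); s=st(); print(r,toclamp(s["tool_pos"]).round(1))
p=toclamp(s["tool_pos"])
ctrl.movel(world(C,(0,p[1]-6,90))[0],v=60)
ctrl.movel(world(C,(0,p[1]-10,190))[0],v=250)
q=np.array(ctrl.read_state()["joint_pos"]); q[0]-=.55; ctrl.move_j(q); st()
for n in("top","side"):
    im=img(n); cv2.imwrite(f"pics/l_{n}.png",im)
crop(cv2.imread("pics/l_top.png"),175,135,295,210,6,"pics/l1.png")
crop(cv2.imread("pics/l_side.png"),190,140,280,240,6,"pics/l2.png")
```

```text
t 19.83 pos [625.3   4.6  88.6] F [ 0.  -2.1  0.9] M [-0.28  0.07  0.03] op -0.001 q [-0.04  0.18  1.39 -0.01  1.58  0.14]
True [ 1.00e-01 -1.03e+02  8.86e+01]
t 20.65 pos [625.    4.5  87.9] F [ 1.2 -2.4  1.5] M [-0.27 -0.04  0.06] op 0.002 q [-0.04  0.18  1.38 -0.02  1.58  0.15]
True [  -0.2 -103.1   87.9]
t 22.73 pos [ 529.5 -329.3  190.4] F [0.6 0.9 0.8] M [ 0.03  0.03 -0.07] op -0.004 q [-0.6   0.16  1.23 -0.02  1.76  0.13]
```

View pics/l1.png

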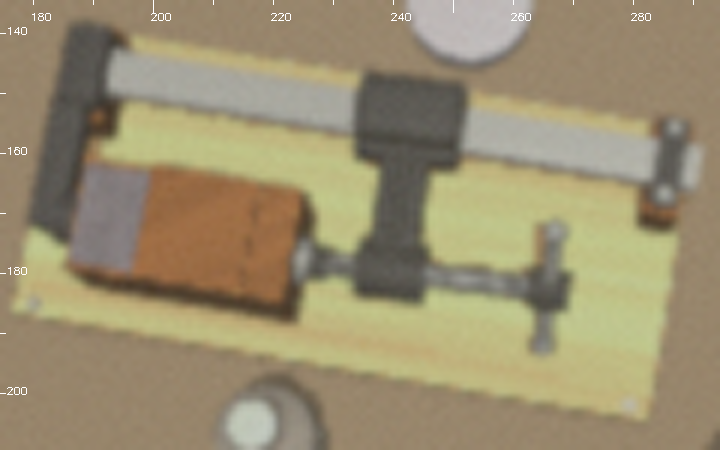

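View pics/l2.png

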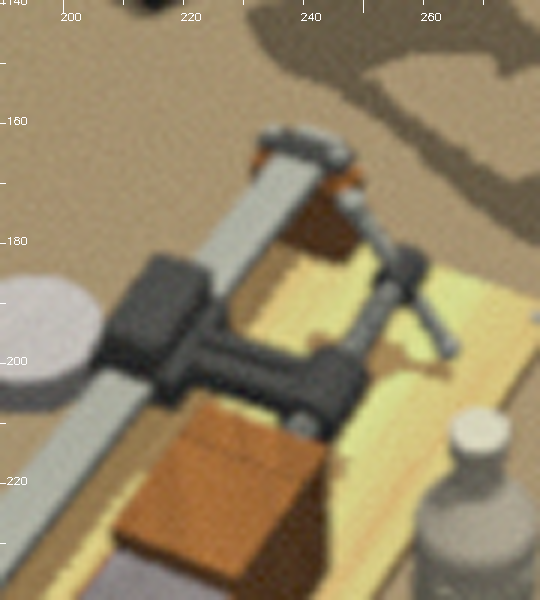

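```bash
python3 - <<'E'
from s2 import *
U=lambda p:[(p[0]+.5)/6-.5+175,(p[1]+.5)/6-.5+135]
for nm,px,z in [("padc",(297,258),72),("screw mid",(480,281),72),("hub",(548,289),72),("roda",(554,231),72),("rodb",(542,346),72),("HLu",(366,73),85),("HLl",(355,158),85),("HRu",(468,87),85),("HRl",(460,167),85)]:
    print(nm,toclamp(unproj("top",U(px),z)).round(1))
a=[toclamp(unproj("top",T(p),72)) for p in((457,309),(640,338),(708,348))]; print(np.round(a,1))
S2=lambda p:[(p[0]+.5)/6-.5+190,(p[1]+.5)/6-.5+140]
def f(q):
    th,y,x,ps=q; o=[]
    for sg,tu,su in((1,(554,231),(347,198)),(-1,(542,346),(449,348))):
        r=sg*46*np.sin(th)
        P=(x+r*np.cos(ps),y+r*np.sin(ps),72+sg*46*np.cos(th))
        o+=list(proj("top",world(C,P))[0]-U(tu))+list(proj("side",world(C,P))[0]-S2(su))
    return np.array(o)
r=least_squares(f,[.6,-150,-85,.05]); print(r.x.round(3),r.cost.round(2),f(r.x).round(1))
for n in("top","side"):
    im=cv2.imread(f"pics/l_{n}.png")
E
python3 meas2.py l
```

```text
padc [-88.1 -12.9  72. ]
screw mid [ -83.6 -115.2   72. ]
hub [ -81.6 -153.    72. ]
roda [ -48.9 -150.8   72. ]
rodb [-113.5 -155.1   72. ]
HLu [ 18.9 -33.2  85. ]
HLl [-29.6 -35.9  85. ]
HRu [ 20.6 -90.5  85. ]
HRl [-24.8 -93.9  85. ]
[[ -87.5  -86.1   72. ]
 [ -86.3 -188.6   72. ]
 [ -85.4 -226.4   72. ]]
[ 6.16000e-01 -1.53442e+02 -8.06640e+01  3.30000e-02] 0.95 [ 0.5 -0.5  0.5  1.  -0.1 -0.4  0.1 -0.1]
top hi [-55.9, -55.0, -54.5, -54.5, -54.5, -54.5, -54.7, -54.9, -55.0, -54.8, -54.5, -54.1, -54.2, -54.4, -54.1, -54.1, -53.8, -53.9]
  riser slope 0.037 piece-riser line [-0.27  0.56  0.92  0.84  0.78]
top lo [-117.9, -118.3, -118.5, -118.3, -117.9, -117.5, -117.8, -118.4, -118.8, -118.1, -117.6, -117.5, -117.7, -118.1, -118.3, -118.1, -117.5, -117.2]
  riser slope 0.027 piece-riser line [0.99 0.48 0.23 0.39 0.72]
side hi [-60.4, -62.2, -52.0, -53.2, -53.2, -51.9, -51.9, -52.1, -52.3, -51.6, -51.5, -51.0, -51.2, -52.3, -52.3, -52.6, -53.5, -54.4]
  riser slope -0.086 piece-riser line [-11.32 -12.94  -2.48  -3.42  -3.11]
side lo [-119.2, -113.6, -115.0, -116.1, -116.7, -116.9, -116.9, -116.7, -116.6, -116.5, -116.6, -117.0, -117.3, -117.2, -116.9, -116.5, -116.7, -116.7]
  riser slope -0.003 piece-riser line [-2.53  3.14  1.69  0.64  0.03]
```

The jaw is cocked: head edges and screw axis have turned about +0.03 to +0.1 rad, the pad is on the piece, and the handle is at about 0.6 rad. I'll wind using the closed fingers as a peg, tilted 45°, pushing only on the upper half of the circle.

```bash
cat > wind.py <<'E'
from s2 import *
B=np.radians(45); YAW=C[2]+.045
HUB=world(C,(-82,-153.3,72))[0]
ex=np.array([np.cos(YAW),np.sin(YAW),0]); ey=np.array([-np.sin(YAW),np.cos(YAW),0]); ez=np.array([0,0,1.])
ya=np.cos(B)*ey-np.sin(B)*ez
OR=Ro.from_matrix(np.c_[ex,ya,np.cross(ex,ya)]).as_rotvec()
DEP=13
def tcp(phi,d,r=32,back=0):
    p=HUB+ex*(r*np.sin(phi)-d*np.cos(phi))+ez*(r*np.cos(phi)+d*np.sin(phi))
    return p+ya*(DEP/np.cos(B))-ya*back
def stroke(a,b,d=20,n=None,v=70):
    n=n or max(2,int(np.ceil((b-a)/.3)))
    for ph in np.linspace(a,b,n+1)[1:]:
        if ctrl.movel(tcp(ph,d),v=v,f_stop=30): print("stop at",ph); st(); return False
    return True
E
python3 - <<'E'
from wind import *
ctrl.reach(tcp(.6,36,back=80),OR); st()
ctrl.movel(tcp(.6,36),v=120,f_stop=10); st()
for n in("top","side"):
    im=img(n); cv2.imwrite(f"pics/m_{n}.png",im)
crop(cv2.imread("pics/m_top.png"),220,135,320,210,6,"pics/m1.png")
crop(cv2.imread("pics/m_side.png"),200,130,290,220,6,"pics/m2.png")
E
```

```text
t 23.8 pos [518.5 -72.1 162.6] F [-0.3  0.2 -0.4] M [-0.31  0.11  0.03] op -0.003 q [-0.63  0.06  1.56  0.71  1.87 -0.4 ]
t 24.62 pos [526.1 -16.1 106.3] F [ 0.5  0.6 -0.1] M [-0.31  0.03  0.01] op -0.006 q [-0.54  0.05  1.68  0.72  1.74 -0.4 ]
```

View pics/m1.png

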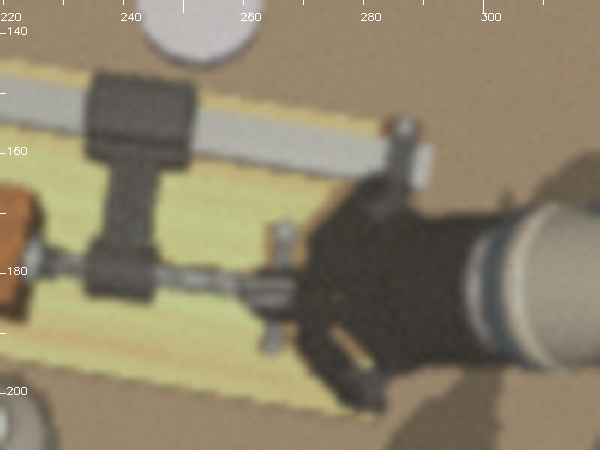

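View pics/m2.png

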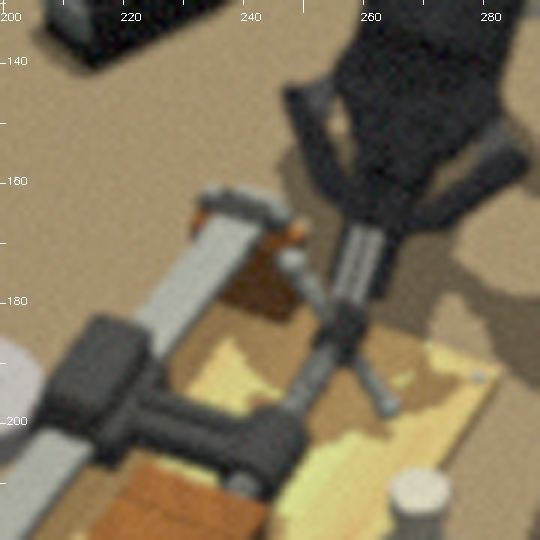

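```bash
cat >> wind.py <<'E'
def dd(phi): return 5.5+8*abs(np.cos(phi))+12*abs(np.sin(phi))
def stroke(a,b,v=70):
    n=max(2,int(np.ceil((b-a)/.3)))
    for ph in np.linspace(a,b,n+1):
        if ctrl.movel(tcp(ph,dd(ph)),v=v,f_stop=30): print("stop at",ph); st(); return False
    return True
E
python3 - <<'E'
from wind import *
print(stroke(.6,1.7)); st()
for n in("top","side"):
    im=img(n); cv2.imwrite(f"pics/n_{n}.png",im)
crop(cv2.imread("pics/n_top.png"),220,135,320,210,6,"pics/n1.png")
crop(cv2.imread("pics/n_side.png"),200,130,290,220,6,"pics/n2.png")
E
```

```text
True
t 26.3 pos [571.4 -21.   73.8] F [1.1 4.7 2.2] M [ 0.48 -0.03  0.03] op -0.0 q [-0.51  0.19  1.59  0.73  1.68 -0.41]
```

View pics/n1.png

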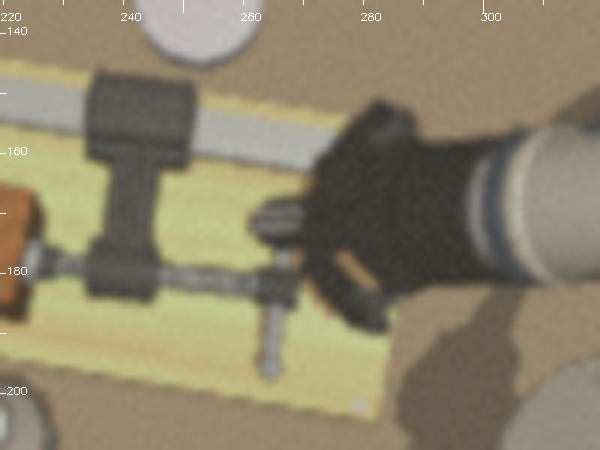

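View pics/n2.png

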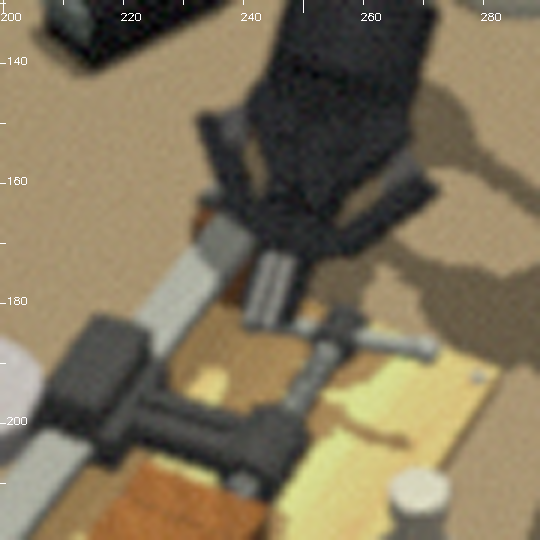

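```bash
cat > th.py <<'E'
from wind import *
# estimate rod-end angle phi (clockwise from up, toward +x) from picked image points (full-image px)
def est(side=None,top=None,phi0=0):
    def f(q):
        P=HUB+ex*46*np.sin(q[0])+ez*46*np.cos(q[0]); o=[]
        if side is not None: o+=list(proj("side",P)[0]-side)
        if top is not None: o+=list(proj("top",P)[0]-top)
        return np.array(o)
    r=least_squares(f,[phi0]); return r.x[0],f(r.x).round(1)
E
python3 - <<'E'
from th import *
c=lambda p,x0,y0:[(p[0]+.5)/6-.5+x0,(p[1]+.5)/6-.5+y0]
a,e=est(c((430,347),200,130),c((268,368),220,135),-1.5); print(a,e)
a,e=est(c((430,347),200,130),None,-1.5); print(a,e)
E
```

```text
-1.326276331896071 [-0.3  0.2  0.1 -0.2]
-1.3194831314167315 [-0.3  0.1]
```

Run:
```python
from wind import *
a=-1.32
p=ctrl.read_state()["tool_pos"]
ctrl.movel(p+np.array([0,0,3.]),v=60)
ctrl.movel(p+np.array([0,0,3.])-ya*60,v=200)
s=tcp(a,dd(a)+7,back=60); print(s, tcp(a,dd(a)+7))
ctrl.movel(s,v=200); st()
print(ctrl.movel(tcp(a,dd(a)+7),v=120,f_stop=12)); st()
for n in("top","side"):
    im=img(n); cv2.imwrite(f"pics/o_{n}.png",im)
crop(cv2.imread("pics/o_side.png"),200,130,300,220,6,"pics/o2.png")
```

```text
[494.4813405  -54.35720349  84.07488477] [500.1915238  -12.31682044  41.6484779 ]
t 27.65 pos [494.8 -53.8  83.9] F [ 0.6 -0.2 -0.1] M [-0.32  0.01 -0.01] op 0.001 q [-0.63  0.05  1.72  0.69  1.76 -0.49]
True
t 28.01 pos [497.3 -33.1  59.1] F [-2.8 -1.2 -2.2] M [-0.76  0.36  0.22] op 0.005 q [-0.59  0.05  1.76  0.69  1.7  -0.49]
```

View pics/o2.png

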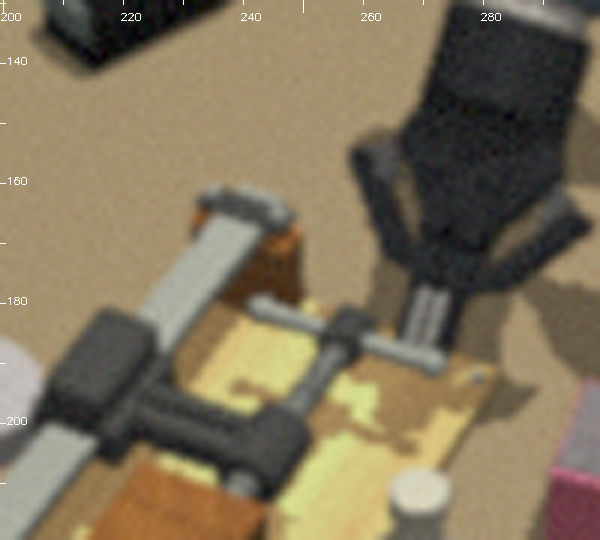

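Run:
```python
from th import *
c=lambda p,x0,y0:[(p[0]+.5)/6-.5+x0,(p[1]+.5)/6-.5+y0]
print(est(c((436,361),200,130),None,-1.5)); print(est(c((255,303),200,130),None,1.5))
crop(cv2.imread("pics/o_top.png"),220,135,320,210,6,"pics/o1.png")
```

```text
(np.float64(-1.5108416349057263), array([-1.,  0.]))
(np.float64(1.4657678031679904), array([0.4, 0. ]))
```

View pics/o1.png

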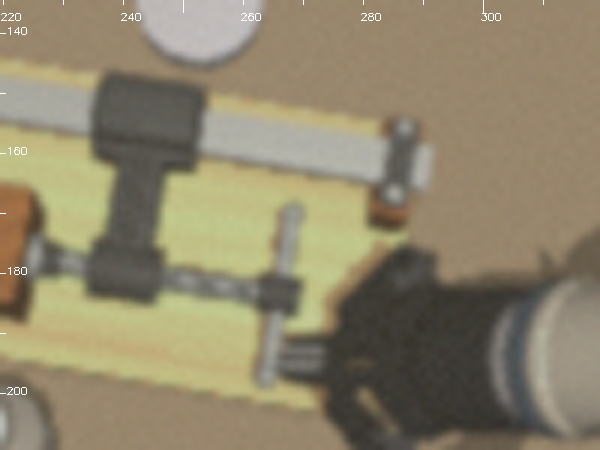

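The fingertip hit the rod from behind and turned it back slightly, and the head looks shifted by about 1 px. I'll back off and re-measure.

Run:
```python
from th import *
p=ctrl.read_state()["tool_pos"]
ctrl.movel(p-ya*45,v=150); ctrl.dwell(.2); st()
for n in("top","side"):
    im=img(n); cv2.imwrite(f"pics/p_{n}.png",im)
crop(cv2.imread("pics/p_top.png"),175,135,295,210,6,"pics/p1.png")
crop(cv2.imread("pics/p_side.png"),200,130,290,230,6,"pics/p2.png")
```

```text
t 28.75 pos [493.2 -64.   91.6] F [-0.1  0.4 -0.5] M [-0.31  0.06 -0.02] op -0.003 q [-0.64  0.05  1.7   0.68  1.78 -0.5 ]
```

View pics/p1.png

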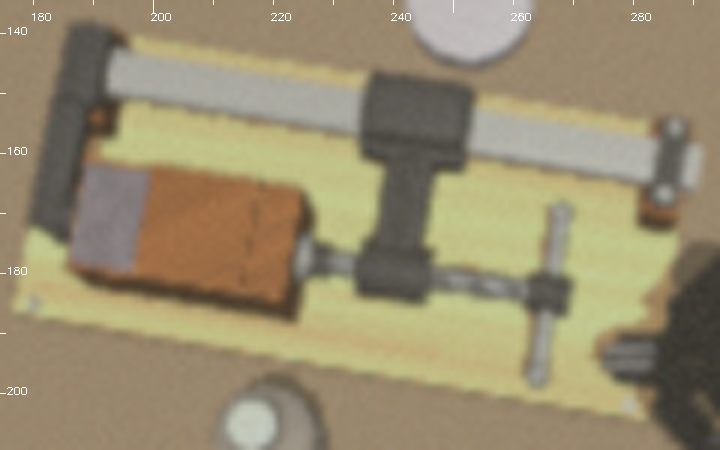

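View pics/p2.png

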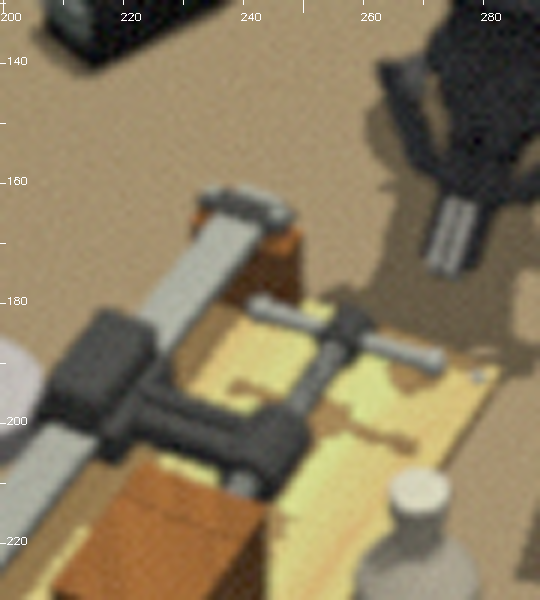

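Compared with before, the head has slid back about 2–3 mm and the cocking is less. I'll push the jaw up again so it bites, then wind a full turn with a gentler entry.

Run:
```python
from th import *
p=ctrl.read_state()["tool_pos"]
ctrl.movel(p-ya*20+np.array([0,0,60]),v=250)
ctrl.reach(world(C,(0,-128,150))[0],down(-.18))
ctrl.movel(world(C,(0,-124,90))[0],v=150,f_stop=10); s=st(); print(toclamp(s["tool_pos"]).round(1))
for k in range(2):
    r=ctrl.movel(world(C,(0,-85,90))[0],v=15,f_stop=13); s=st(); print(r,toclamp(s["tool_pos"]).round(1))
im=img("side"); crop(im,190,140,280,230,6,"pics/q2.png")
p=toclamp(s["tool_pos"])
ctrl.movel(world(C,(0,p[1]-6,90))[0],v=60)
ctrl.movel(world(C,(0,p[1]-10,170))[0],v=250)
ctrl.reach(tcp(-.4,30,back=90),OR); st()
for n in("top","side"):
    im=img(n); cv2.imwrite(f"pics/r_{n}.png",im)
crop(cv2.imread("pics/r_top.png"),175,135,295,210,6,"pics/r1.png")
crop(cv2.imread("pics/r_side.png"),200,130,290,230,6,"pics/r2.png")
```

```text
t 30.56 pos [621.  -17.4  89.8] F [-0.6  0.4  0.5] M [-0.03  0.03 -0.02] op 0.001 q [-0.08  0.17  1.4   0.    1.58  0.1 ]
[  -0.2 -125.3   89.8]
t 32.11 pos [625.7   3.9  89.9] F [-0.2 -1.4  2. ] M [-0.25  0.   -0.07] op -0.005 q [-0.04  0.18  1.39 -0.01  1.58  0.14]
True [   0.6 -103.5   89.9]
t 32.62 pos [625.4   3.9  89.2] F [ 0.3 -0.8  1.6] M [-0.31  0.04 -0.  ] op 0.0 q [-0.04  0.18  1.39 -0.01  1.58  0.14]
True [   0.3 -103.6   89.2]
t 34.12 pos [488.8 -75.1 139.5] F [0.3 0.  0.5] M [-0.35  0.03 -0.03] op 0.003 q [-0.66  0.02  1.65  0.69  1.86 -0.45]
```

View pics/r1.png

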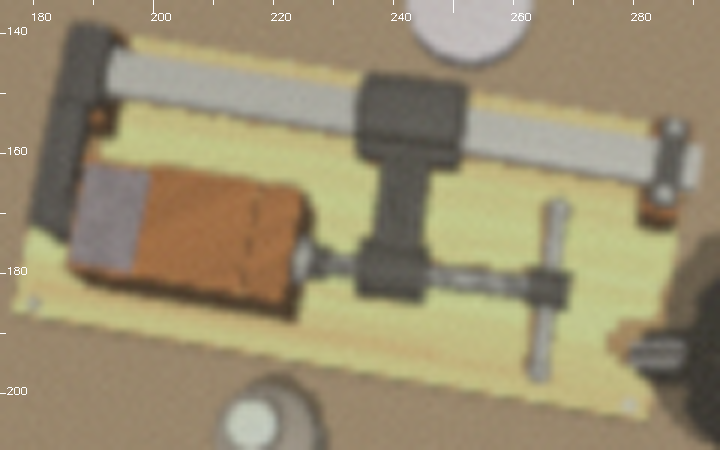

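View pics/r2.png

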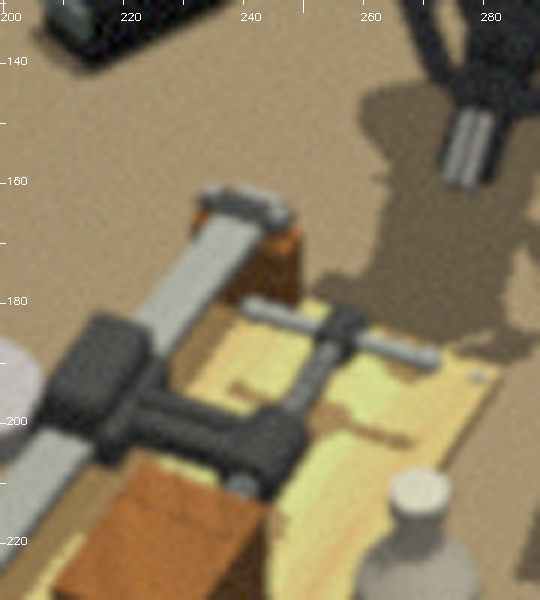

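Re-pushed: the lug is back at −103.5 mm and the handle is at about 1.6 rad. The slip has a likely cause: the 45° underside of the peg pulls the handle back when it presses down. I'll switch to a stroke in the handle plane, with the fingers rolled 90° and leaning with the rod.

```bash
cat > wind2.py <<'E'
from th import *
GMIN,GMAX=-.95,.2
def ori(g):
    b=ex*np.sin(g)+ez*np.cos(g); x=-ey
    return Ro.from_matrix(np.c_[x,-b,np.cross(x,-b)]).as_rotvec(), b
def pose(phi,gap=0,back=0):
    g=np.clip(phi,GMIN,GMAX); V=lambda a:np.array([np.sin(a),np.cos(a)]); N=lambda a:np.array([np.cos(a),-np.sin(a)])
    a,t,b2,n=V(phi),N(phi),V(g),N(g)
    if phi<GMIN: tip=46*a-17.8*n-15*b2
    elif phi<=GMAX: tip=28*a-17*t      # ball contact, finger parallel
    else: tip=31*a-5*t-11*n
    tip=tip-gap*n+back*b2
    o,_=ori(g)
    return HUB+ex*tip[0]+ez*tip[1],o
def stroke2(a,b,v=70,fs=30):
    n=max(2,int(np.ceil((b-a)/.3)))
    for ph in np.linspace(a,b,n+1):
        p,o=pose(ph)
        if ctrl.movel(p,o,v=v,f_stop=fs): print("stop at",ph); st(); return False
    return True
E
python3 - <<'E'
from wind2 import *
p,o=pose(-1.58,gap=9,back=70); print(p)
try:
    ctrl.reach(p,o)
    st()
    p,o=pose(-1.58,gap=9); print(p)
    print(ctrl.movel(p,o,v=150,f_stop=10))
except ctrl.IKError as e: print("IK",e)
st()
for n in("top","side"):
    im=img(n); cv2.imwrite(f"pics/u_{n}.png",im)
a=cv2.imread("pics/u_top.png"); crop(a,210,135,310,235,5,"pics/u1.png")
crop(cv2.imread("pics/u_side.png"),200,110,310,220,5,"pics/u2.png")
E
```

```text
[430.22198835 -15.93249674  81.7696714 ]
IK the arm cannot take that pose within its joint ranges
t 34.23 pos [489.8 -74.  140.7] F [-0.5 -0.5  0.4] M [-0.29  0.04  0.04] op -0.002 q [-0.66  0.02  1.65  0.69  1.86 -0.45]
```

View pics/u1.png

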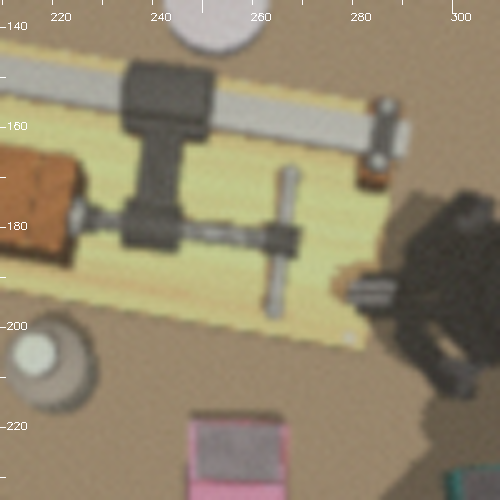

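View pics/u2.png

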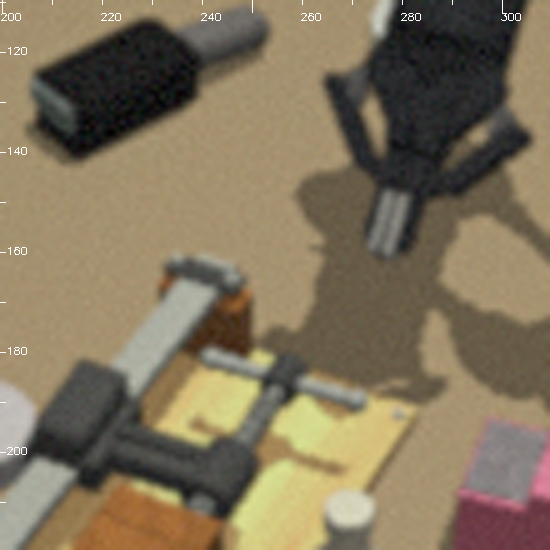

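Run:
```python
import wind2 as w
from wind2 import *
def ori2(sg):
    def ori(g):
        b=ex*np.sin(g)+ez*np.cos(g); x=sg*ey
        return Ro.from_matrix(np.c_[x,-b,np.cross(x,-b)]).as_rotvec(), b
    return ori
for sg in(-1,1):
    w.ori=ori2(sg)
    for gm in(-.95,-.7,-.45):
        w.GMIN=gm; r=[]
        for back in (60,0):
            p,o=w.pose(-1.58,gap=9,back=back); q=ctrl.solve_ik(p,o); r.append(None if q is None else np.round(q,2).tolist()); ctrl.dwell(.03)
        print(sg,gm,p.round(0),r)
```

```text
-1 -0.95 [487. -24.  41.] [None, None]
-1 -0.7 [479. -23.  43.] [None, None]
-1 -0.45 [473. -22.  46.] [[-0.11, -0.81, 2.22, -0.01, 1.28, 1.6], [-0.11, -0.68, 2.25, -0.01, 1.13, 1.6]]
1 -0.95 [487. -24.  41.] [None, None]
1 -0.7 [479. -23.  43.] [None, None]
1 -0.45 [473. -22.  46.] [[-0.11, -0.81, 2.22, -0.01, 1.28, -1.54], [-0.11, -0.68, 2.25, -0.01, 1.13, -1.54]]
```

Run:
```python
from wind import *
a=-1.58
s=tcp(a,dd(a)+10); print(s)
ctrl.movel(s-ey*50,v=180,f_stop=15); st()
print(ctrl.movel(s,v=120,f_stop=12)); st()
im=img("side"); crop(im,200,120,300,220,5,"pics/v2.png")
im=img("top"); crop(im,210,135,310,215,5,"pics/v1.png")
```

```text
[505.87321944 -13.08854328  31.13353433]
t 35.49 pos [499.6 -62.9  32.1] F [ 0.6  0.  -0.2] M [-0.33  0.07 -0.03] op 0.003 q [-0.63  0.13  1.73  0.68  1.69 -0.56]
True
t 35.93 pos [506.2 -14.5  31.4] F [ 1.2 -5.3 -0.6] M [-0.81  0.02 -0.27] op -0.001 q [-0.55  0.08  1.79  0.7   1.64 -0.5 ]
```

View pics/v2.png

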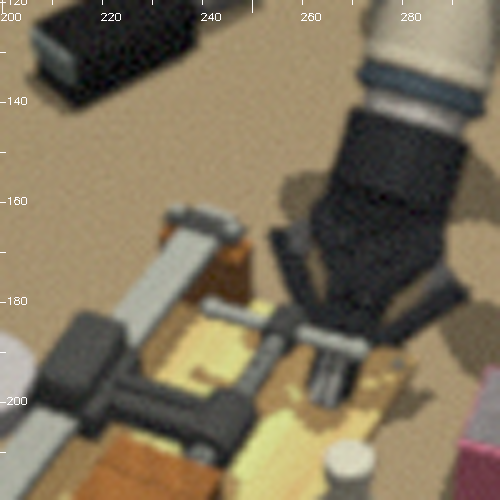

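View pics/v1.png

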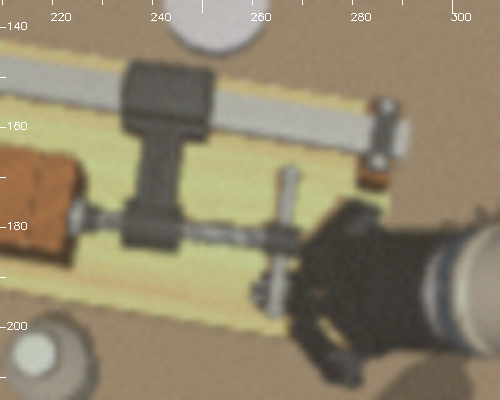

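The peg is under the −x arm of the cross bar, at (262, 192) in the side view. I'll start the winding stroke.

```bash
sed -i 's/^DEP=13/DEP=10/' wind.py
python3 - <<'E'
from wind import *
a=-1.58
ctrl.movel(tcp(a,dd(a)+6),v=60)
print(stroke(a,.9)); st()
for n in("top","side"):
    im=img(n); cv2.imwrite(f"pics/w_{n}.png",im)
crop(cv2.imread("pics/w_top.png"),175,135,295,210,6,"pics/w1.png")
crop(cv2.imread("pics/w_side.png"),200,130,290,230,6,"pics/w2.png")
E
```

```text
True
t 39.2 pos [549.7 -21.9  97.7] F [-1.8  2.   1.2] M [0.06 0.29 0.26] op -0.001 q [-0.53  0.12  1.62  0.72  1.72 -0.4 ]
```

View pics/w1.png

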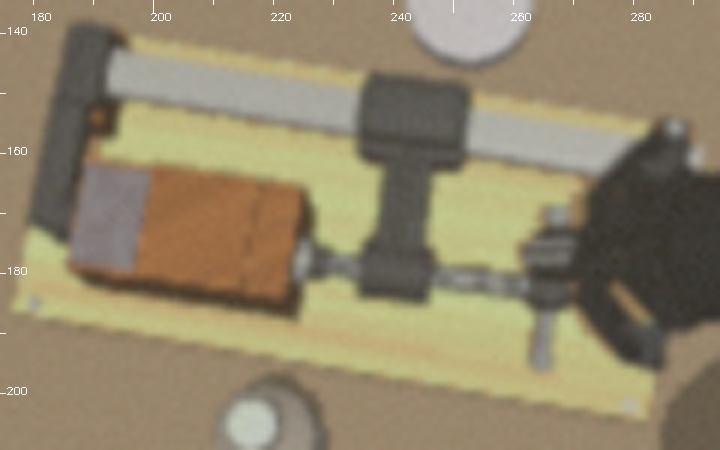

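View pics/w2.png

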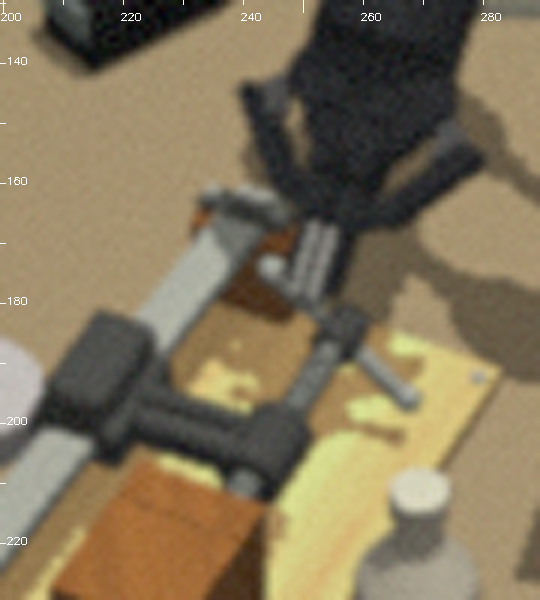

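Run:
```python
from wind import *
print(stroke(.9,1.6)); st()
e=tcp(1.6,dd(1.6))
ctrl.movel(e+np.array([0,0,6.]),v=80)
ctrl.movel(e+np.array([0,0,6.])-ya*60,v=200); st()
for n in("top","side"):
    im=img(n); cv2.imwrite(f"pics/x_{n}.png",im)
crop(cv2.imread("pics/x_top.png"),175,135,295,210,6,"pics/x1.png")
crop(cv2.imread("pics/x_side.png"),200,130,290,230,6,"pics/x2.png")
```

```text
True
t 40.39 pos [569.5 -25.2  78.6] F [ 0.7 -0.4  1.2] M [-0.13 -0.12 -0.14] op -0.0 q [-0.51  0.18  1.58  0.72  1.69 -0.41]
t 41.09 pos [563.6 -67.  127. ] F [ 1.   0.1 -0.4] M [-0.4   0.04 -0.05] op -0.003 q [-0.58  0.18  1.5   0.71  1.8  -0.39]
```

View pics/x1.png

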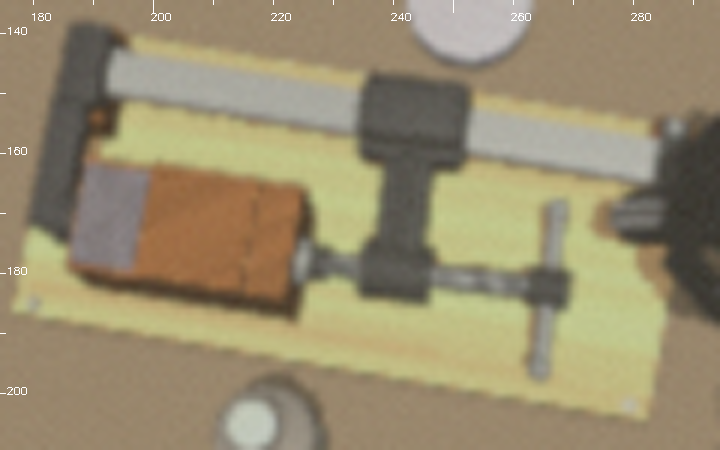

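View pics/x2.png

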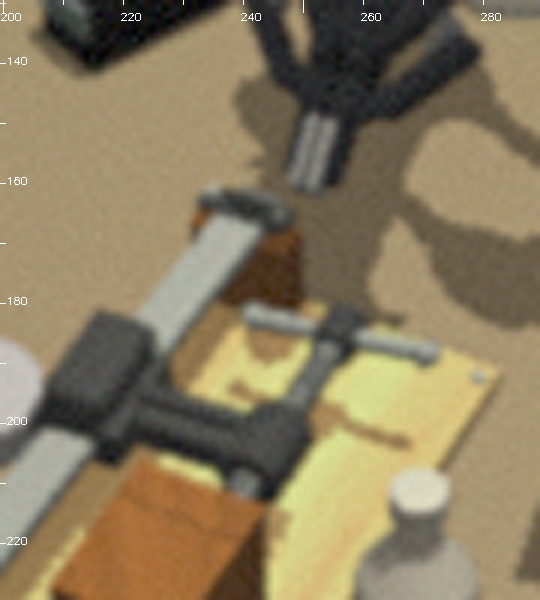

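Run:
```python
from th import *
c=lambda p,x0,y0:[(p[0]+.5)/6-.5+x0,(p[1]+.5)/6-.5+y0]
print(est(c((431,353),200,130),None,-1.5)[0],est(c((250,313),200,130),None,1.5)[0])
print("before",est(c((436,360),200,130),None,-1.5)[0],est(c((248,303),200,130),None,1.5)[0])
a=-1.5
s=tcp(a,dd(a)+11)
p=ctrl.read_state()["tool_pos"]
w=s-ey*55
ctrl.movel([w[0],w[1],p[2]],v=250)
ctrl.movel(w,v=200,f_stop=15)
print(ctrl.movel(s,v=150,f_stop=15)); st()
ctrl.movel(tcp(a,dd(a)+6),v=60)
print(stroke(a,1.6)); st()
e=tcp(1.6,dd(1.6))
ctrl.movel(e+np.array([0,0,6.]),v=80)
ctrl.movel(e+np.array([0,0,6.])-ya*70,v=200); st()
for n in("top","side"):
    im=img(n); cv2.imwrite(f"pics/y_{n}.png",im)
crop(cv2.imread("pics/y_top.png"),175,135,295,210,6,"pics/y1.png")
crop(cv2.imread("pics/y_side.png"),200,130,290,230,6,"pics/y2.png")
```

```text
-1.3986280643368028 1.604496520413916
before -1.4978787332547265 1.4756473492246638
False
t 42.73 pos [503.8 -15.6  36.6] F [-0.4 -0.1 -0.9] M [-0.32  0.03  0.01] op -0.003 q [-0.56  0.07  1.79  0.7   1.65 -0.5 ]
True
t 46.52 pos [569.5 -25.2  78.8] F [-0.1  0.3  1.3] M [-0.16  0.03 -0.07] op 0.001 q [-0.51  0.18  1.58  0.72  1.69 -0.41]
t 47.27 pos [562.5 -73.8 133.8] F [-1.   0.4 -0.8] M [-0.36  0.05 -0.01] op -0.0 q [-0.59  0.18  1.48  0.71  1.81 -0.39]
```

View pics/y1.png

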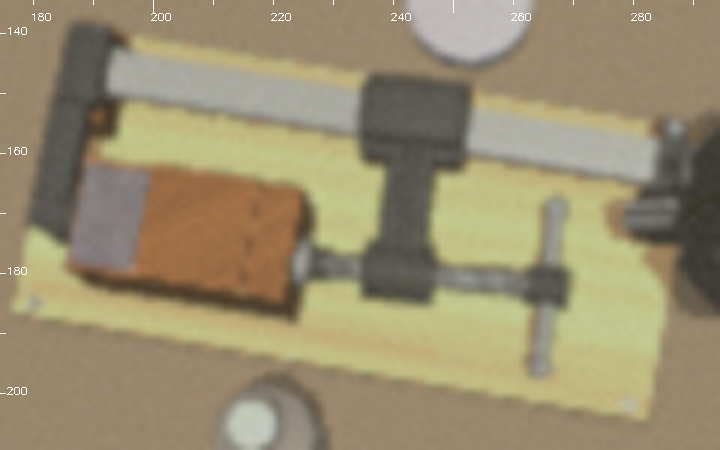

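View pics/y2.png

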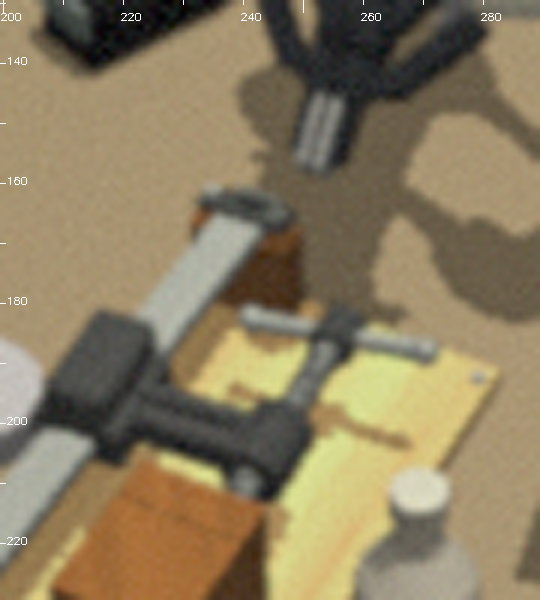

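```bash
python3 meas2.py y
python3 - <<'E'
from s2 import *
U=lambda p:[(p[0]+.5)/6-.5+175,(p[1]+.5)/6-.5+135]
for nm,px,z in [("padc",(297,258),72),("hub",(548,287),72),("roda",(556,207),72),("rodb",(541,370),72),("HLu",(370,73),85),("HLl",(361,158),85),("HRu",(471,86),85),("HRl",(463,168),85)]:
    print(nm,toclamp(unproj("top",U(px),z)).round(1))
# image differences vs start for bystanders
for n in("top","side"):
    a=cv2.imread(f"pics/a_{n}.png");b=cv2.imread(f"pics/y_{n}.png")
    d=cv2.GaussianBlur(cv2.absdiff(a,b).max(2),(0,0),1.5); cv2.imwrite(f"pics/z_{n}.png",np.clip(d.astype(int)*4,0,255).astype(np.uint8))
a=cv2.imread("pics/z_top.png"); b=cv2.imread("pics/y_top.png"); cv2.imwrite("pics/z.png",cv2.resize(np.hstack([a,b]),None,fx=.78,fy=.78))
E
```

```text
top hi [-55.1, -53.6, -53.0, -53.1, -53.5, -54.0, -54.4, -54.0, -53.4, -53.3, -53.3, -53.5, -53.5, -53.3, -53.4, -53.5, -53.5, -53.6]
  riser slope -0.009 piece-riser line [-1.98 -0.44  0.17  0.09 -0.27]
top lo [-117.8, -117.8, -117.5, -117.1, -116.9, -117.2, -117.8, -118.5, -118.2, -116.9, -116.7, -117.3, -117.8, -117.9, -117.7, -117.1, -116.8, -116.9]
  riser slope 0.02 piece-riser line [0.3  0.3  0.48 0.86 0.93]
side hi [-60.1, -60.5, -60.4, -52.3, -51.6, -51.1, -51.2, -52.3, -51.8, -50.6, -50.7, -50.3, -50.9, -50.9, -51.3, -51.6, -52.0, -53.3]
  riser slope -0.062 piece-riser line [-11.11 -11.28 -11.03  -2.73  -1.8 ]
side lo [-117.3, -119.9, -112.9, -114.6, -115.8, -116.2, -116.4, -116.3, -116.3, -116.3, -116.2, -116.3, -116.7, -116.8, -116.5, -116.3, -116.1, -116.1]
  riser slope 0.005 piece-riser line [-0.73 -3.32  3.62  1.9   0.67]
padc [-88.1 -12.9  72. ]
hub [ -80.5 -152.8   72. ]
roda [ -35.4 -149.7   72. ]
rodb [-126.8 -156.8   72. ]
HLu [ 19.3 -35.4  85. ]
HLl [-29.  -39.2  85. ]
HRu [ 21.4 -92.   85. ]
HRl [-25.1 -95.7  85. ]
```

View pics/z.png

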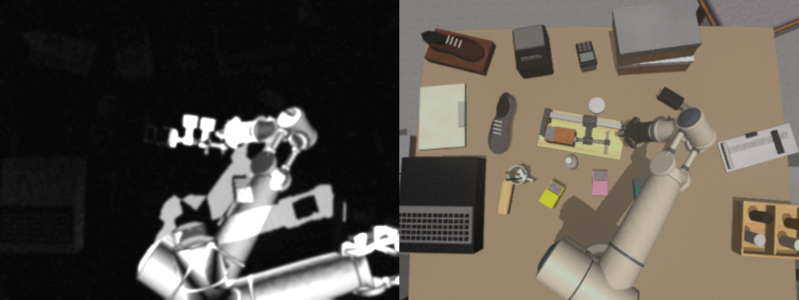

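Run:
```python
from wind import *
p=ctrl.read_state()["tool_pos"]
ctrl.movel(p-ya*50,v=200); ctrl.dwell(.3); st()
im=img("top"); crop(im,175,135,295,210,6,"pics/zz.png"); cv2.imwrite("pics/zz_top.png",im)
print(ctrl.close_job())
```

```text
t 48.06 pos [ 556.9 -107.   167.2] F [ 0.3  0.3 -0.2] M [-0.38  0.04  0.05] op -0.0 q [-0.64  0.2   1.41  0.71  1.9  -0.39]
the job is handed in; nothing more can be done
None
```

View pics/zz.png

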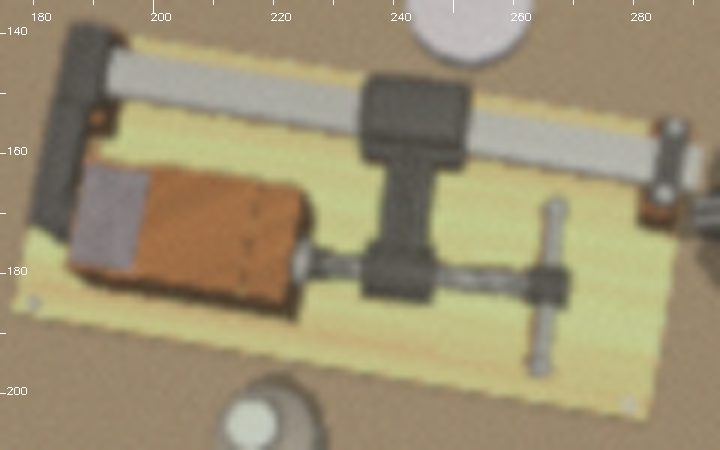

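The end piece stands upright against the riser's free end, the clamp's jaw has bitten on the bar, and the handle was wound about one full turn. I handed the job in at 48 s, with the robot touching nothing.

**Problem on the way:** my first winding stroke (about 1.2 rad) let the jaw slip back about 2–3 mm, and the next approach also turned the handle back about 0.2 rad. I pushed the jaw home again and then wound one full turn in two half-turn strokes. Counted from the first bite, the handle is about 1.15 turns on.

**Last checks (top camera):**
- **Fit:** the sides of the piece and riser line up to within about 1 mm, with no visible gap.
- **Jaw:** the pad is on the piece and the jaw is tilted about +0.08 rad, inside the 0.04–0.1 expected.
- **Handle:** it ended level, at about 1.6 rad plus one full turn.
- **Rest of the scene:** nothing else shows as moved between the first and last top pictures, apart from the arm and its shadows.

**Not confirmed:** I did not measure the clamping force; I infer it from the tilt and the turn count. After the jaw closed, the side camera's edge check was unusable where the clamp overlaps the piece in that view, so the final fit rests on the top camera. Before clamping, the side camera agreed on the one edge it could measure cleanly.

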